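Level the shelf of a used equipment stand with its setting key

TASK

Take the setting key (the hand tool with the wide round collar and square handle) out of the wooden rack, put its square tip into the square recess of the stand's levelling screw, push down until the collar holds the forked end of the spirit level flat against the shelf, and turn the screw until the bubble stands centred between its two lines. Finish while still holding the key there, pressing the level down with the bubble centred: do not let go or pull it out. Leave the other tools and the things on the bench where they are.

Things in the scene. Friction and masses are not known exactly. Their poses are not given: they have to be found in the camera images.
- key_grip (a point): Centre of the handle of the setting key, a loose upright tool (0.22 kg) in one of the rack's holes: square black plastic handle 24 x 24 mm, 62 mm high, above a round steel collar 52 mm across, 8 mm thick, that rests on the rack. The point is 68 mm above the tip's end, 34 mm above the collar's top, 28 mm below the handle's top. z up along the key, x and y square to the flats
- key_tip (a point): Centre of the end face of the setting key's square steel tip, 12 x 12 mm and 26 mm long below the collar, flats parallel to the handle's (same axes as key_grip)
- knob_mouth (a point): Mouth centre of the square recess in the captive levelling screw (steel head 24 x 24 mm) at one end of the grey shelf, about 66 mm above the bench. Recess 13.5 x 13.5 mm, 20 mm deep, 3 mm chamfer; z out of it (up), x and y square to its walls, turning with the screw. The mouth is 6 mm above the shelf, 8 mm below the fork's top when that is pressed flat
- knob (a joint): Angle of the levelling screw (rad), growing anticlockwise from above, range -2 to 2, friction 0.12 N m, stays where left. 1 rad anticlockwise lowers this end of the shelf 4.8 mm (0.02 rad). This end starts too high: turn anticlockwise by 0.4 to 1.4 rad. The level value differs each time as the stand itself is not quite level: go by the bubble
- level (a joint): Lift (rad) of the spirit level: 0 flat on the shelf, 0.03 sprung up. Aluminium bar 14 mm thick along the shelf, hinged at the end away from the screw; its fork (prongs 10 mm wide, 36 mm apart inside) straddles the screw 200 mm from the hinge, lifted 6 mm by a spring. Pressing the fork flat takes about 7 N; then it bears on the shelf
- fork (a point): Middle of the gap between the two prongs at the height of their top face, over the screw; the key's collar presses here. z up, y along the bar towards its hinge
- bubble (a joint): Bubble position in the vial (m): 0 centred, positive towards the fork, up to 0.016 either way. With the level pressed flat, turning the screw 1 rad anticlockwise moves it by -0.010; it settles in about 1 s. The pale bubble (15 mm long) lies between the two black lines (centres 21 mm apart) when within 2.5 mm of 0
- vial (a point): Middle of the top of the green vial (50 x 20 mm) on the level bar, 120 mm from the screw; y along the bar away from the fork
- stand: The fixed equipment stand: dark steel base plate 130 x 370 mm. Origin on the bench under the levelling screw; the shelf (60 mm high) runs from there along the stand's +y to its hinge 240 mm away
- rack: Fixed wooden tool rack, a block 260 x 70 x 45 mm with three round holes in a row along its x, 85 mm apart, the middle one at its centre; 22 mm wide, 40 mm deep. Origin under its centre
- awl: Other tool in the rack, to be left: bulbous round handle of at most 30 mm, no wide collar, 60 mm above the rack. Origin at its lower end
- drift: Other tool in the rack, to be left: thin plain round steel rod of 14 mm, 55 mm above the rack. Origin at its lower end
- wrench: Bystander: open wrench 170 mm long lying on the bench
- tape_roll: Bystander: grey ring 90 mm across, 28 mm high, origin under its centre
- can: Bystander: steel can 66 mm across, 120 mm high
- jar: Bystander: glass jar 70 mm across, 90 mm high
- carton: Bystander: cardboard box 70 x 100 x 60 mm
- hammer: Bystander: hammer 260 mm long lying on the bench
- battery: Bystander: black battery pack 75 x 110 x 66 mm
Mind the look-alikes: they are no part of the job. What is shaped like the part that bears key_grip but pink or yellow is not meant.

How it is judged:
On the way, in this order (a step that is already met when the one before it is completed fails the run):
1. the key's tip is in the screw's recess (horizontal distance between key_tip and knob_mouth below 0.005 m and z of key_tip in the frame of knob_mouth below -0.004 m), for 0.1 s.
2. the screw has been turned and the bubble is centred with the level pressed flat by the key (z of key_tip in the frame of knob_mouth below -0.008 m and contact force between key and level above 3 N and value of joint level below 0.008 rad and value of joint bubble between -0.0025 and 0.0025 m), for 0.2 s.
At the end, for the whole second after the job is handed in: The gripper still holds the key, its tip at least 8 mm deep in the screw's recess and within 5 mm of its axis; the collar presses the level with more than 3 N, the level lies flat on the shelf within 0.008 rad (1.6 mm at the fork), and the bubble is within 2.5 mm of the middle (between the lines) (all of step 2 and horizontal distance between key_tip and knob_mouth below 0.005 m and contact force between the fingers and key above 2 N); the arm keeps its last pose, push and grip.
It fails at once if another tool of the rack is pulled out or a bystander is pushed more than 30 mm (distance of any of awl, drift, wrench, tape_roll, can, jar, carton, hammer, battery from where it was at the start of the episode above 0.03 m).
It also fails if it takes over 45 s, if anything falls off the work surface, if the arm or the gripper's body presses on something with over 40 N, if the wrist force passes 120 N, or if a joint passes its speed limit or range.

ROBOT

A 6-joint arm with a two-finger parallel gripper is mounted at the origin on the work surface. World frame = base frame: x ahead of the robot, y to its left, z up, the work surface at z = 0. Lengths are in m, angles in rad, forces in N, time in s.
With the tool pointing down it reaches from about 0.35 to 0.85 m from the base axis. Payload 8.1 kg.
Tool frame: the origin (TCP) lies midway between the tips of the shut fingers; the grasp point (between the pads) lies 19 mm behind it (robot.tcp_to_grasp is the distance from the TCP to the grasp point, in m); z points along the fingers, y is the direction in which the jaws open and shut (so a half turn about z gives the same grasp; the last joint's range is limited). The gripper opens to 93 mm and grips with 3 to 60 N. Pads are 15 mm wide; open, the fingers measure 128 mm over their backs; the gripper's body (75 mm by 188 mm) begins 65 mm behind the grasp point.
Start: joints at [-1.247, 0.13, 1.488, -0, 1.523, -0.085], TCP at [0.239, -0.551, 0.219] pointing down, gripper open.
Joint ranges: [-2.96, 2.96], [-0.89, 2.26], [0.02, 2.5], [-1.34, 4.48], [0, 2.73], [-2.66, 2.66]. Speed limits (rad/s): [2.39, 2.39, 2.79, 3.14, 3.14, 3.14].

INTERFACE

Orientations are given as a rotation vector (axis times angle).
In Python, from plant import robot gives the robot as it stands.
- The arm moves only by the tool send_rows, never from a script. Its argument "series" is a list of rows, each an object of numbers: "wx", "wy", "wz": the turn, a rotation vector about the world's x, y, z in rad; "dx", "dy", "dz": the shift along the world's x, y, z in cm; "fingers": the closure in counts, from 0 (fully open) to 255 (shut). In form: [{"wx": .., "wy": .., "wz": .., "dx": .., "dy": .., "dz": .., "fingers": ..}, ...]. A call has 1 to 20 rows; each row shifts and turns the pose as measured when the row begins; what a row does not reach is not made up. A row lasts 1/12 s, in which the tool goes at most 41.7 mm and 7.16 degrees, less where a joint would pass 70% of its speed; a pose out of reach is approached as far as the arm can. A call is refused whole if a number of a shift passes 4.17 or a number of a turn 0.125, either way. A call with a gripper value outside its range is refused whole. The fingers move at their own pace and stop on an object; "newtons" is the grip in N (left out, the last holds). Time passes only in rows, so rows that do not move let the fingers close. It gives the time, the measured TCP pose, the force and the opening at its end, in the units of the state.
- robot.read_state(): the state, without advancing time (a new reading comes with each control period).
- robot.read_camera(name): name is "scene" or "top" or "wrist"; returns the picture (480x640x3 uint8, red, green, blue); there is no depth.
- robot.camera_info(name): a dict with "intrinsics" (3x3 intrinsics, pixels), "extrinsics" (4x4, takes a point from world to camera coordinates); the wrist camera has in their place "tool_from_camera" (4x4, takes a point from camera to tool coordinates, whose origin is the TCP and whose axes are the flange's). Camera axes: x right, y up, looking along -z (the intrinsics and any distortion apply to the point x, -y, -z); pixel columns grow to the right and rows downward; lengths in m; the calibration is good to about 2 mm. A picture is of the moment at which its call begins: read the wrist's pose just before it. camera_info takes no time and is no camera call.
- robot.close_job(): hands the job in, once; it reports no verdict.
The state is a dict: "t": time; "q": joint angles; "dq": joint speeds; "joint_torque": joint torques, N m; "tool_pos": TCP position; "orientation": TCP orientation; "force": force on the tool from outside, world axes, zero at the start; "wrist_torque": the same for the moment, N m; "opening": finger opening in m.
Only numpy, scipy, OpenCV 4.12 (cv2) and the standard library are available. Lean on these libraries where they do the work, as an engineer would, in place of code of your own. Each camera call takes 0.05 s, during which the arm holds its last target.

## Working session

There is one attempt and no reset: what is moved stays moved. The work goes in short steps, Python scripts to look and compute and a tool call to move; the robot and the scene stay as the last step left them, time stands still between calls to the robot, and variables do not carry over. Pictures are saved under pics/ and viewed, and the job is handed in when it is done.

Besides the shell and the picture viewer there is one more tool, called after ">>>" by a JSON object that holds its "fn" and its "kwargs". send_rows: Moves the arm, as the interface text tells. Its arguments: {"type":"object","properties":{"series":{"type":"array","items":{"type":"object","properties":{"wx":{"type":"number"},"wy":{"type":"number"},"wz":{"type":"number"},"dx":{"type":"number"},"dy":{"type":"number"},"dz":{"type":"number"},"fingers":{"type":"number"}}}},"newtons":{"type":"number"}},"required":["series"]}

```bash
ls; mkdir -p pics; python3 - <<'E'
from plant import robot
import cv2,numpy as np
np.set_printoptions(precision=5,suppress=True)
s=robot.read_state();print(s)
for n in ['scene','top','wrist']:
    print(n,robot.camera_info(n))
for n in ['scene','top','wrist']:
    cv2.imwrite(f'pics/{n}0.png',cv2.cvtColor(robot.read_camera(n),cv2.COLOR_RGB2BGR))
print(robot.tcp_to_grasp)
E
```

```text
pics
{'t': 0.0, 'q': array([-1.24744,  0.13115,  1.48928,  0.00004,  1.52304, -0.08541]), 'dq': array([ 0.00277, -0.0003 ,  0.00052,  0.00058,  0.00024,  0.00016]), 'joint_torque': array([  0.00181, -55.98304, -49.17631,   0.07672,   0.03562,  -0.00016]), 'tool_pos': array([ 0.23833, -0.55   ,  0.2176 ]), 'orientation': array([-3.07438, -0.63726,  0.00029]), 'force': array([ 0.14702,  0.30925, -0.04457]), 'wrist_torque': array([ 0.02887, -0.01443, -0.0274 ]), 'opening': 0.09296870776127567}
scene {'intrinsics': array([[625.03855,   0.     , 316.77469],
       [  0.     , 625.03855, 227.77203],
       [  0.     ,   0.     ,   1.     ]]), 'extrinsics': array([[-0.57886,  0.81542,  0.00261,  0.28572],
       [-0.63022, -0.44942,  0.63312,  0.32009],
       [ 0.51744,  0.36485,  0.77405, -2.02526],
       [ 0.     ,  0.     ,  0.     ,  1.     ]])}
top {'intrinsics': array([[609.96435,   0.     , 317.16252],
       [  0.     , 609.96435, 242.2152 ],
       [  0.     ,   0.     ,   1.     ]]), 'extrinsics': array([[ 0.0066 , -0.99984, -0.01644,  0.04123],
       [ 0.99766,  0.00546,  0.06816, -0.58769],
       [-0.06806, -0.01685,  0.99754, -1.33118],
       [ 0.     ,  0.     ,  0.     ,  1.     ]])}
wrist {'intrinsics': array([[364.86483,   0.     , 324.66609],
       [  0.     , 364.86483, 237.89841],
       [  0.     ,   0.     ,   1.     ]]), 'tool_from_camera': array([[-0.00024,  0.96972,  0.24421,  0.06881],
       [ 1.     , -0.00006,  0.00122,  0.00011],
       [ 0.0012 ,  0.24421, -0.96972, -0.16633],
       [ 0.     ,  0.     ,  0.     ,  1.     ]])}
0.0188
```

View pics/scene0.png

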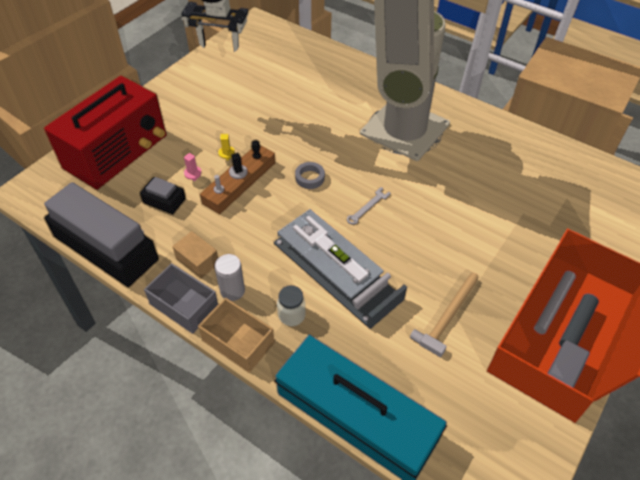

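View pics/top0.png

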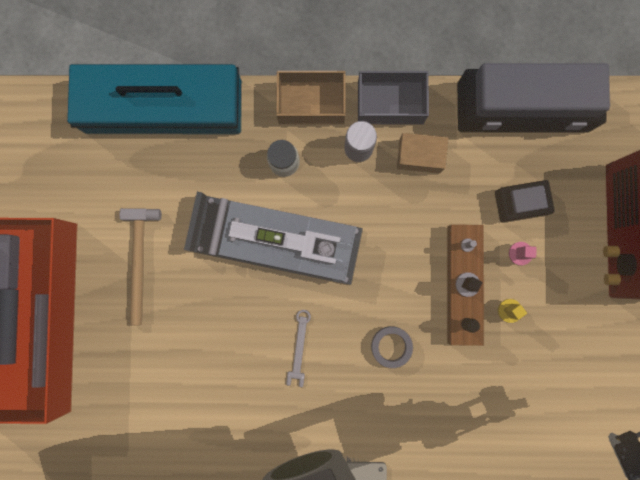

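View pics/wrist0.png

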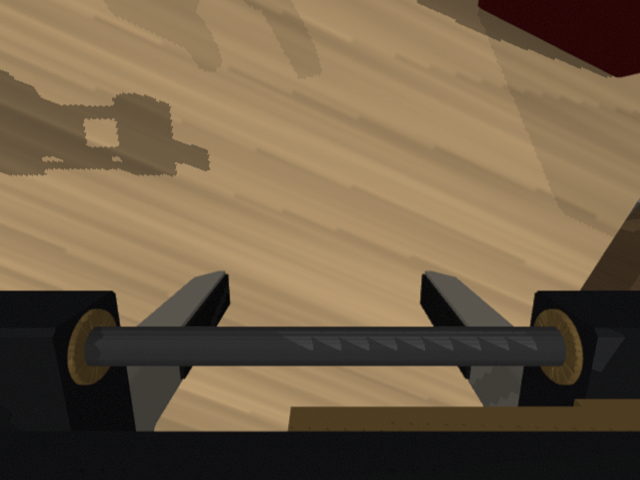

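```bash
python3 - <<'E'
import cv2
t=cv2.imread('pics/top0.png');s=cv2.imread('pics/scene0.png')
cv2.imwrite('pics/c1.png',cv2.resize(t[220:350,430:560],(780,780))[:600*780//600][:600])
cv2.imwrite('pics/c1.png',cv2.resize(t[225:345,430:560],None,fx=5,fy=5,interpolation=cv2.INTER_CUBIC))
cv2.imwrite('pics/c2.png',cv2.resize(s[125:225,170:300],None,fx=6,fy=6,interpolation=cv2.INTER_CUBIC))
cv2.imwrite('pics/c3.png',cv2.resize(t[185:290,220:370],None,fx=5,fy=5,interpolation=cv2.INTER_CUBIC))
cv2.imwrite('pics/c4.png',cv2.resize(s[205:325,270:410],None,fx=5,fy=5,interpolation=cv2.INTER_CUBIC))
E
```

```text
(no output)
```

View pics/c1.png

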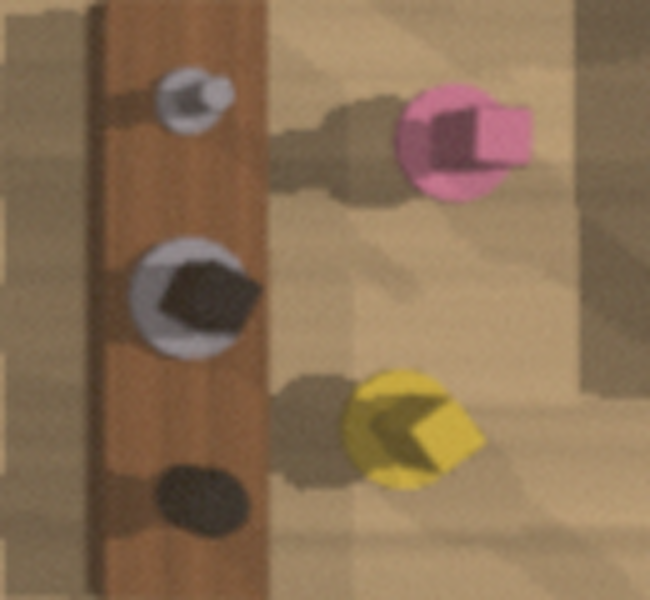

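View pics/c2.png

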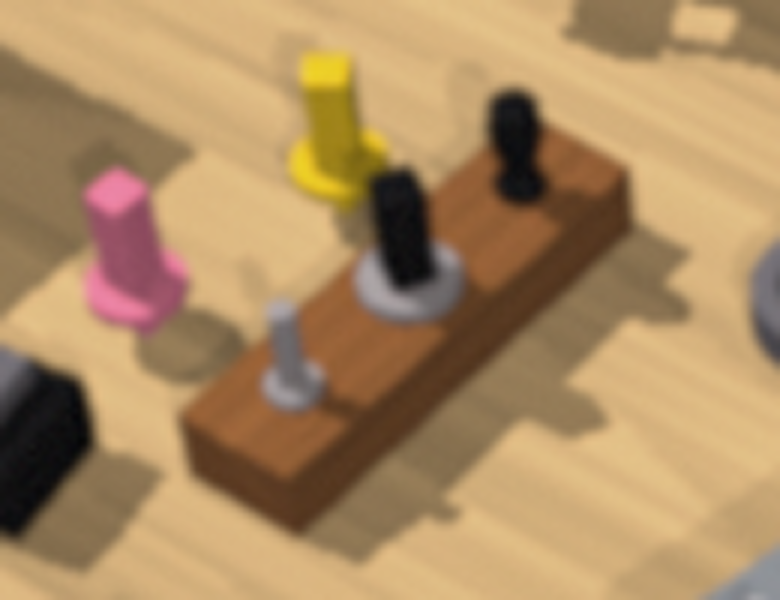

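View pics/c3.png

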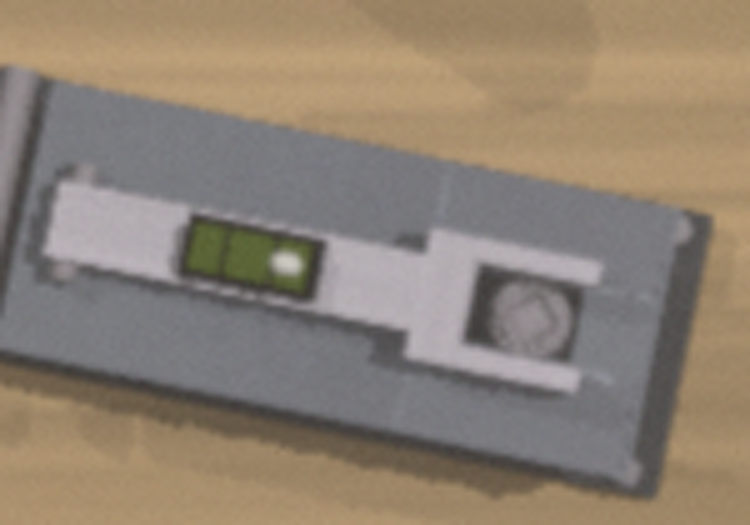

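View pics/c4.png

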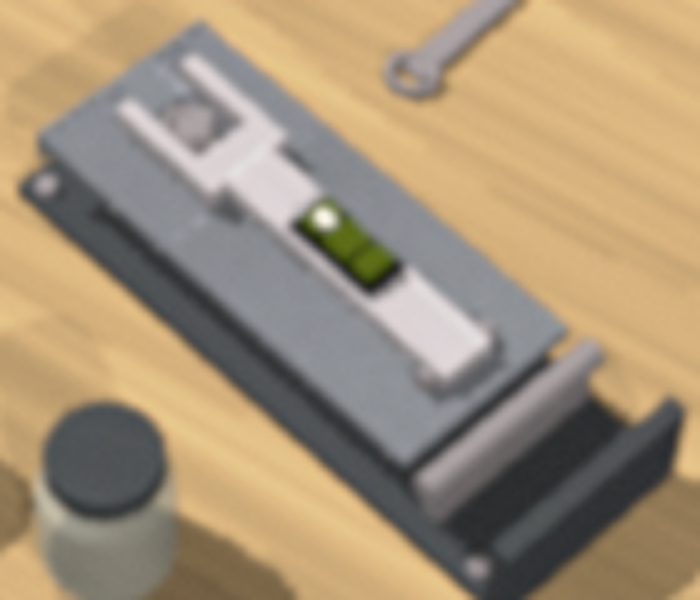

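```bash
cat > h.py <<'E'
import numpy as np,cv2
from scipy.spatial.transform import Rotation as R
from plant import robot
np.set_printoptions(precision=4,suppress=True)
F=np.diag([1,-1,-1.])
def cam(n,s=None):
    i=robot.camera_info(n)
    if n!='wrist': E=i['extrinsics'];return i['intrinsics'],E
    if s is None: s=robot.read_state()
    T=np.eye(4);T[:3,:3]=R.from_rotvec(s['orientation']).as_matrix();T[:3,3]=s['tool_pos']
    return i['intrinsics'],np.linalg.inv(T@i['tool_from_camera'])
def ray(KE,p):
    K,E=KE
    d=F@np.linalg.inv(K)@np.array([p[0],p[1],1.])
    Ei=np.linalg.inv(E); d=Ei[:3,:3]@d
    return Ei[:3,3],d/np.linalg.norm(d)
def proj(KE,X):
    K,E=KE
    c=F@(E[:3,:3]@np.asarray(X)+E[:3,3]); u=K@c
    return u[:2]/u[2]
def atz(KE,p,z):
    o,d=ray(KE,p);return o+d*(z-o[2])/d[2]
def tri(obs):
    A=np.zeros((3,3));b=np.zeros(3)
    for KE,p in obs:
        o,d=ray(KE,p);P=np.eye(3)-np.outer(d,d);A+=P;b+=P@o
    X=np.linalg.solve(A,b)
    return X,[proj(KE,X)-np.array(p) for KE,p in obs]
def shot(name,n='wrist'):
    s=robot.read_state();im=robot.read_camera(n)
    cv2.imwrite(f'pics/{name}.png',cv2.cvtColor(im,cv2.COLOR_RGB2BGR))
    np.savez(f'pics/{name}.npz',o=s['orientation'],p=s['tool_pos'])
    return s
def camof(name):
    d=np.load(f'pics/{name}.npz');return cam('wrist',{'orientation':d['o'],'tool_pos':d['p']})
E
python3 - <<'E'
from h import *
T=cam('top');S=cam('scene')
print('collar',tri([(T,(468,284.6)),(S,(238.5,171.3))]), atz(T,(468,284.6),.053),atz(S,(238.5,171.3),.053))
print('screw',tri([(T,(220+531/5,185+317/5)),(S,(270+190/5,205+122/5))]),atz(T,(220+531/5,185+317/5),.066))
print('drift',atz(T,(430+218/5,225+92/5),.1),'awl',atz(T,(430+215/5,225+500/5),.1))
h=atz(T,(220+60/5,185+222/5),.074); f=atz(T,(220+507/5,185+312/5),.08);print(h,f,np.arctan2(*(h-f)[1::-1]))
print(atz(T,(220+288/5,185+263/5),.08))
# handle top corners
for p in [(262,290),(245,332),(200,328)]: print(atz(T,(430+p[0]/5,225+p[1]/5),.115))
E
```

```text
collar (array([ 0.4958, -0.2801,  0.0506]), [array([-0.0697,  0.045 ]), array([-0.0599, -0.0087])]) [ 0.4959 -0.2797  0.053 ] [ 0.4974 -0.2782  0.053 ]
screw (array([0.5704, 0.025 , 0.0732]), [array([-0.2082,  0.1404]), array([-0.2005, -0.0072])]) [0.5712 0.0246 0.066 ]
drift [ 0.5813 -0.2814  0.1   ] awl [ 0.413  -0.2783  0.1   ]
[0.6102 0.226  0.074 ] [0.5724 0.0347 0.08  ] 1.3756679164033794
[0.5927 0.1278 0.08  ]
[ 0.4993 -0.2948  0.115 ]
[ 0.4822 -0.2877  0.115 ]
[ 0.4837 -0.2694  0.115 ]
```

>>> {"fn": "send_rows", "kwargs": {"series": [{"dx":2.5,"dy":4,"dz":2},{"dx":3,"dy":4,"dz":2},{"dx":3,"dy":4,"dz":2},{"dx":3.5,"dy":4},{"dx":3.5,"dy":4},{"dx":3.5,"dy":3},{"dx":3.5,"dy":3},{"dx":1,"dy":0},{}]}}

```text
schema error: expected keys wx, wy, wz, dx, dy, dz, fingers
```

```bash
python3 - <<'E'
from h import *
s=shot('w1');print(s['t'],s['tool_pos'],s['orientation'],s['q'])
print(proj(cam('wrist',s),(.496,-.28,.053)))
E
```

```text
0.15 [ 0.2384 -0.5501  0.2178] [-3.0748 -0.6374  0.0002] [-1.2474  0.131   1.489   0.0001  1.523  -0.0854]
[ 116.7173 -260.4694]
```

View pics/w1.png

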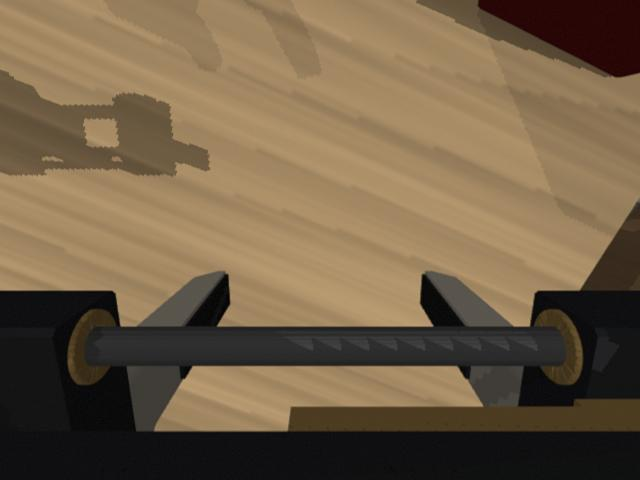

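>>> {"fn": "send_rows", "kwargs": {"series": [{"wx":0,"wy":0,"wz":0,"dx":2.5,"dy":4,"dz":2,"fingers":0},{"wx":0,"wy":0,"wz":0,"dx":3,"dy":4,"dz":2,"fingers":0},{"wx":0,"wy":0,"wz":0,"dx":3,"dy":4,"dz":2,"fingers":0},{"wx":0,"wy":0,"wz":0,"dx":3.5,"dy":4,"dz":0,"fingers":0},{"wx":0,"wy":0,"wz":0,"dx":3.5,"dy":4,"dz":0,"fingers":0},{"wx":0,"wy":0,"wz":0,"dx":3.5,"dy":3,"dz":0,"fingers":0},{"wx":0,"wy":0,"wz":0,"dx":3.5,"dy":3,"dz":0,"fingers":0},{"wx":0,"wy":0,"wz":0,"dx":1,"dy":0,"dz":0,"fingers":0},{"wx":0,"wy":0,"wz":0,"dx":0,"dy":0,"dz":0,"fingers":0}]}}

```text
t: 0.95
tool_pos: [0.437, -0.3274, 0.2658]
orientation: [-3.071, -0.627, -0.0]
force: [-0.8, -0.5, -1.0]
opening: 0.093
```

```bash
python3 - <<'E'
from h import *
s=shot('w1');print(s['t'],s['tool_pos'],s['orientation'],s['q'])
print(proj(cam('wrist',s),(.496,-.28,.053)))
E
```

```text
0.95 [ 0.437  -0.3274  0.2658] [-3.0714 -0.6273 -0.0004] [-0.7398 -0.026   1.5647  0.0042  1.6082  0.4282]
[306.0773 142.2394]
```

View pics/w1.png

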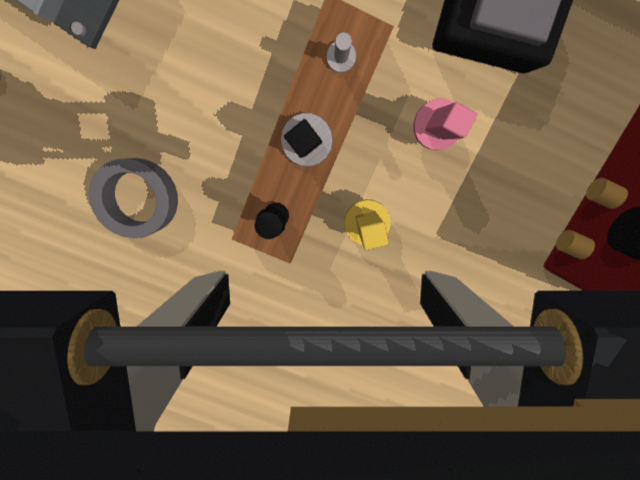

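```bash
python3 - <<'E'
import cv2
t=cv2.imread('pics/w1.png')
cv2.imwrite('pics/c5.png',cv2.resize(t[100:180,265:345],None,fx=7,fy=7,interpolation=cv2.INTER_CUBIC))
E
```

```text
(no output)
```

View pics/c5.png

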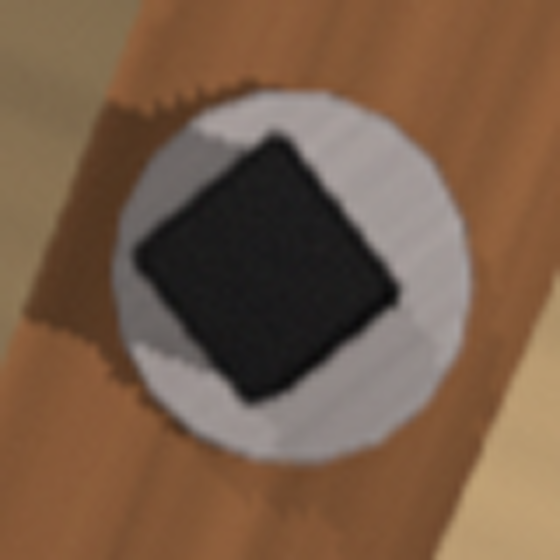

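```bash
python3 - <<'E'
from h import *
C=camof('w1')
P=[atz(C,(265+a/7,100+b/7),.115) for a,b in [(278,133),(133,255),(250,405),(400,293)]]
P=np.array(P);print(P,P.mean(0))
for i in range(4):
    d=P[(i+1)%4]-P[i];print(np.linalg.norm(d),np.degrees(np.arctan2(d[1],d[0])))
print(atz(C,(265+292/7,100+276/7),.052))
print(atz(C,(338,66),.047),atz(C,(270,232),.047))
print(tri([(C,(265+292/7,100+276/7)),(cam('top'),(468,284.6))]))
E
```

```text
[[ 0.5135 -0.2754  0.115 ]
 [ 0.4938 -0.2647  0.115 ]
 [ 0.4831 -0.2842  0.115 ]
 [ 0.5023 -0.2959  0.115 ]] [ 0.4982 -0.28    0.115 ]
0.022413255168176716 151.47489398092338
0.02229879207201009 -118.87019553383617
0.022486676730631996 -31.130178202958994
0.023320590796723197 61.268218860640154
[ 0.4988 -0.2795  0.052 ]
[ 0.5745 -0.2809  0.047 ] [ 0.3934 -0.2795  0.047 ]
(array([ 0.4973, -0.2796,  0.0534]), [array([-0.5197,  1.3671]), array([-0.0191, -0.669 ])])
```

>>> {"fn": "send_rows", "kwargs": {"series": [{"wx":0,"wy":0,"wz":0.11,"dx":1,"dy":0.8,"dz":-1,"fingers":80},{"wx":0,"wy":0,"wz":0.11,"dx":1,"dy":0.8,"dz":-1,"fingers":80},{"wx":0,"wy":0,"wz":0.11,"dx":1,"dy":0.8,"dz":-1,"fingers":80},{"wx":0,"wy":0,"wz":0.11,"dx":1,"dy":0.8,"dz":-1,"fingers":80},{"wx":0,"wy":0,"wz":0.11,"dx":1,"dy":0.8,"dz":-1,"fingers":80},{"wx":0,"wy":0,"wz":0.11,"dx":1,"dy":0.8,"dz":-0.5,"fingers":80},{"wx":0,"wy":0,"wz":0.05,"dx":0.8,"dy":0.6,"dz":0,"fingers":80},{"wx":0,"wy":0,"wz":0,"dx":0,"dy":0,"dz":0,"fingers":80}]}}

```text
t: 1.67
tool_pos: [0.4972, -0.282, 0.2069]
orientation: [-2.643, -1.683, 0.009]
force: [0.3, -1.0, 0.7]
opening: 0.064
```

```bash
python3 - <<'E'
from h import *
s=shot('w2');print(s['t'],s['tool_pos'],s['orientation'],s['q'],s['opening'])
print(proj(cam('wrist',s),(.498,-.28,.053)))
t=cv2.imread('pics/w2.png')
cv2.imwrite('pics/c6.png',cv2.resize(t[130:310,200:440],None,fx=3.333,fy=3.333,interpolation=cv2.INTER_CUBIC))
E
```

```text
1.6667 [ 0.4972 -0.282   0.2069] [-2.6426 -1.6833  0.0092] [-0.6043  0.0699  1.5742 -0.0022  1.5076 -0.1677] 0.06399719459433309
[325.463  222.4426]
```

View pics/c6.png

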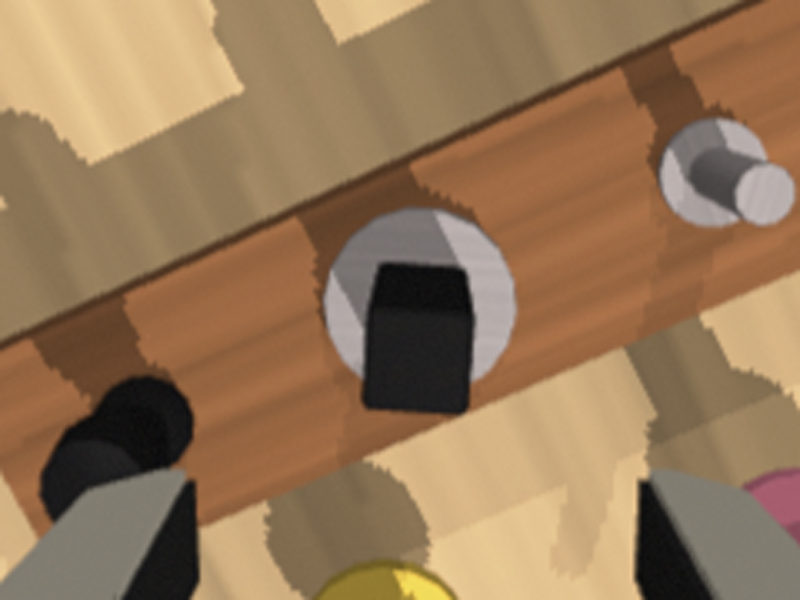

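```bash
python3 - <<'E'
from h import *
C=camof('w2');C1=camof('w1')
f=3.333
px=lambda a,b:(200+(a+.5)/f-.5,130+(b+.5)/f-.5)
c2=[(374,305),(471,314),(469,412),(363,405)]
for z in (.112,.115):
  P=np.array([atz(C,px(*p),z) for p in c2]);print(P.mean(0))
  for i in range(4):
    d=P[(i+1)%4]-P[i];print(np.linalg.norm(d),np.degrees(np.arctan2(d[1],d[0])))
q=lambda a,b:(265+(a+.5)/7-.5,100+(b+.5)/7-.5)
m1=np.mean([q(*p) for p in [(278,133),(133,255),(250,405),(400,293)]],0);m2=np.mean([px(*p) for p in c2],0)
print('top',tri([(C1,m1),(C,m2)]))
print('collar',tri([(C1,q(292,276)),(C,px(420,300))]),atz(C,px(420,300),.052))
E
```

```text
[ 0.4989 -0.2795  0.112 ]
0.021349070542158056 -30.290015992929856
0.022391324662956482 -115.54135810918451
0.023761983508612784 151.24166002898505
0.022956221392722458 58.33522574835875
[ 0.4992 -0.2788  0.115 ]
0.021103859984961736 -30.290015992929995
0.022134143012536408 -115.54135810918444
0.02348905878316725 151.24166002898505
0.022692551467246583 58.33522574835874
top (array([ 0.4986, -0.2801,  0.1087]), [array([-0.0615,  0.0681]), array([ 0.1035, -0.0086])])
collar (array([ 0.4989, -0.2794,  0.0448]), [array([-0.2752,  0.3019]), array([ 0.4499, -0.0353])]) [ 0.4991 -0.278   0.052 ]
```

>>> {"fn": "send_rows", "kwargs": {"series": [{"wx":0,"wy":0,"wz":-0.04,"dx":0.1,"dy":0.15,"dz":-2.5,"fingers":80},{"wx":0,"wy":0,"wz":-0.035,"dx":0.05,"dy":0.1,"dz":-3,"fingers":80},{"wx":0,"wy":0,"wz":0,"dx":0,"dy":0,"dz":-3,"fingers":80},{"wx":0,"wy":0,"wz":0,"dx":0,"dy":0,"dz":-2.5,"fingers":80},{"wx":0,"wy":0,"wz":0,"dx":0,"dy":0,"dz":0,"fingers":80}]}}

```text
t: 2.13
tool_pos: [0.4942, -0.2885, 0.0976]
orientation: [-2.732, -1.551, 0.009]
force: [-0.3, 0.6, -1.1]
opening: 0.0638
```

```bash
python3 - <<'E'
from h import *
s=shot('w3');print(s['t'],s['tool_pos'],s['orientation'],s['q'],s['opening'])
o=s['orientation'];print(np.degrees(2*np.arctan2(o[1],o[0])))
print(proj(cam('wrist',s),(.4987,-.2795,.053)))
E
```

```text
2.1333 [ 0.4942 -0.2885  0.0976] [-2.7316 -1.5511  0.0088] [-0.6147  0.1485  1.6944 -0.0051  1.3014 -0.0754] 0.0637986645725608
-300.8206159273236
[322.4101 246.4282]
```

View pics/w3.png

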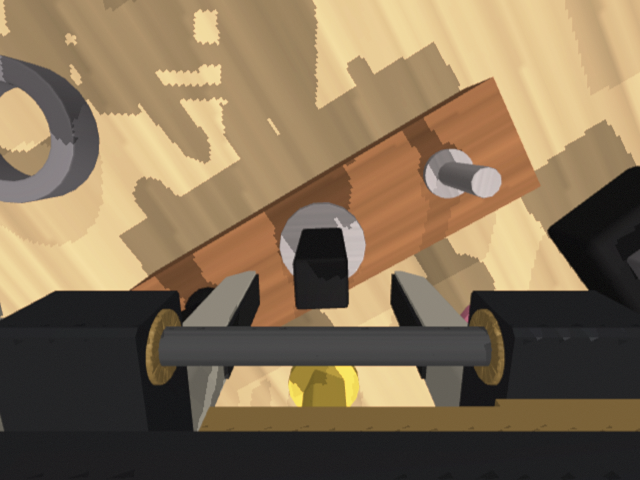

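>>> {"fn": "send_rows", "kwargs": {"series": [{"wx":0,"wy":0,"wz":0.02,"dx":0.45,"dy":0.9,"dz":-1,"fingers":80},{"wx":0,"wy":0,"wz":0,"dx":0.15,"dy":0.3,"dz":-1,"fingers":80},{"wx":0,"wy":0,"wz":0,"dx":0,"dy":0,"dz":-0.8,"fingers":80},{"wx":0,"wy":0,"wz":0,"dx":0,"dy":0,"dz":0,"fingers":80}]}}

```text
t: 2.52
tool_pos: [0.5033, -0.2802, 0.0764]
orientation: [2.711, 1.57, -0.002]
force: [-0.1, 0.7, 0.3]
opening: 0.0641
```

>>> {"fn": "send_rows", "kwargs": {"series": [{"wx":0,"wy":0,"wz":0.005,"dx":-0.4,"dy":0.05,"dz":-0.5,"fingers":80},{"wx":0,"wy":0,"wz":0,"dx":-0.1,"dy":0,"dz":-0.4,"fingers":80},{"wx":0,"wy":0,"wz":0,"dx":0,"dy":0,"dz":0,"fingers":80}]}}

```text
t: 2.77
tool_pos: [0.4993, -0.2801, 0.0685]
orientation: [2.703, 1.577, -0.0]
force: [-0.5, 0.4, -0.1]
opening: 0.0639
```

```bash
python3 - <<'E'
from h import *
s=shot('w4');print(s['t'],s['tool_pos'],s['orientation'],s['q'],s['opening'],s['force'])
E
```

```text
2.7667 [ 0.4993 -0.2801  0.0685] [ 2.7031  1.5769 -0.0004] [-0.5971  0.1687  1.729  -0.0058  1.233  -0.0806] 0.06394760025494758 [-0.5102  0.3528 -0.112 ]
```

View pics/w4.png

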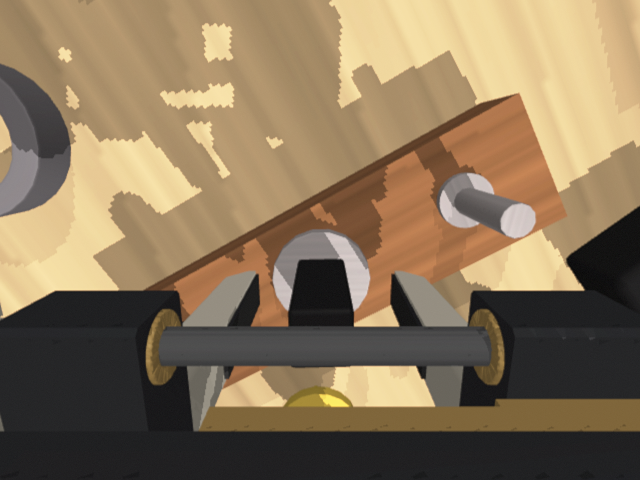

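>>> {"fn": "send_rows", "kwargs": {"series": [{"wx":0,"wy":0,"wz":0,"dx":0,"dy":0,"dz":0,"fingers":255},{"wx":0,"wy":0,"wz":0,"dx":0,"dy":0,"dz":0,"fingers":255},{"wx":0,"wy":0,"wz":0,"dx":0,"dy":0,"dz":0,"fingers":255},{"wx":0,"wy":0,"wz":0,"dx":0,"dy":0,"dz":0,"fingers":255},{"wx":0,"wy":0,"wz":0,"dx":0,"dy":0,"dz":0,"fingers":255},{"wx":0,"wy":0,"wz":0,"dx":0,"dy":0,"dz":0,"fingers":255}], "newtons": 55}}

```text
t: 3.32
tool_pos: [0.5002, -0.2808, 0.0703]
orientation: [2.701, 1.575, 0.001]
force: [-0.7, 2.1, -0.1]
opening: 0.0285
```

>>> {"fn": "send_rows", "kwargs": {"series": [{"wx":0,"wy":0,"wz":0,"dx":-0.1,"dy":0.05,"dz":-0.2,"fingers":255},{"wx":0,"wy":0,"wz":0,"dx":0,"dy":0,"dz":0,"fingers":255},{"wx":0,"wy":0,"wz":0,"dx":0,"dy":0,"dz":0,"fingers":255}], "newtons": 55}}

```text
t: 3.57
tool_pos: [0.4993, -0.2803, 0.0699]
orientation: [2.701, 1.575, 0.001]
force: [1.7, -0.2, -2.9]
opening: 0.0238
```

```bash
python3 - <<'E'
from h import *
s=shot('w5');print(s['t'],s['tool_pos'],s['orientation'],s['q'],s['opening'],s['force'],s['wrist_torque'])
E
```

```text
3.5667 [ 0.4993 -0.2803  0.0699] [2.7013 1.5754 0.0014] [-0.5975  0.1649  1.7305 -0.0058  1.2328 -0.0807] 0.023754752690462556 [ 1.654  -0.1714 -2.8977] [ 0.0196  0.0109 -0.0236]
```

View pics/w5.png

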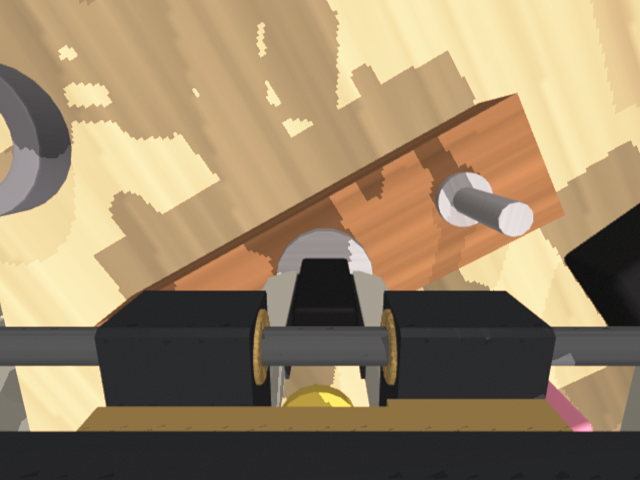

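>>> {"fn": "send_rows", "kwargs": {"series": [{"wx":0,"wy":0,"wz":0,"dx":0,"dy":0,"dz":1,"fingers":255},{"wx":0,"wy":0,"wz":0,"dx":0,"dy":0,"dz":1.5,"fingers":255},{"wx":0,"wy":0,"wz":0,"dx":0,"dy":0,"dz":2,"fingers":255},{"wx":0,"wy":0,"wz":0,"dx":0,"dy":0,"dz":2,"fingers":255},{"wx":0,"wy":0,"wz":0,"dx":0,"dy":0,"dz":3,"fingers":255},{"wx":0,"wy":0,"wz":0,"dx":0,"dy":0,"dz":3,"fingers":255},{"wx":0,"wy":0,"wz":0,"dx":0,"dy":0,"dz":3,"fingers":255},{"wx":0,"wy":0,"wz":0,"dx":0,"dy":0,"dz":0,"fingers":255}]}}

```text
t: 4.28
tool_pos: [0.4934, -0.2764, 0.2277]
orientation: [2.712, 1.581, -0.008]
force: [1.2, -0.3, -1.1]
opening: 0.0234
```

```bash
python3 - <<'E'
from h import *
s=shot('w6');print(s['t'],s['tool_pos'],s['orientation'],s['q'],s['opening'],s['force'],s['wrist_torque'])
E
```

```text
4.2833 [ 0.4934 -0.2764  0.2277] [ 2.7119  1.5814 -0.0078] [-0.5976  0.0343  1.573  -0.0055  1.5343 -0.0825] 0.02338816502556523 [ 1.2378 -0.2538 -1.1006] [-0.1238 -0.0753 -0.0069]
```

View pics/w6.png

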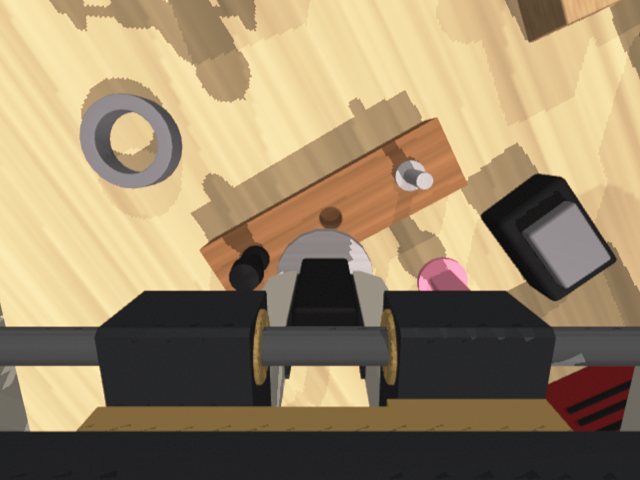

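>>> {"fn": "send_rows", "kwargs": {"series": [{"wx":0,"wy":0,"wz":0,"dx":0.7,"dy":3,"dz":0.3,"fingers":255},{"wx":0,"wy":0,"wz":0,"dx":0.7,"dy":4,"dz":0,"fingers":255},{"wx":0,"wy":0,"wz":0,"dx":0.8,"dy":4,"dz":0,"fingers":255},{"wx":0,"wy":0,"wz":0,"dx":0.8,"dy":4,"dz":0,"fingers":255},{"wx":0,"wy":0,"wz":0,"dx":0.8,"dy":4,"dz":0,"fingers":255},{"wx":0,"wy":0,"wz":0,"dx":0.8,"dy":4,"dz":0,"fingers":255},{"wx":0,"wy":0,"wz":0,"dx":0.7,"dy":2.5,"dz":0,"fingers":255},{"wx":0,"wy":0,"wz":0,"dx":0,"dy":0,"dz":0,"fingers":255},{"wx":0,"wy":0,"wz":0,"dx":0,"dy":0,"dz":0,"fingers":255}]}}

```text
t: 5.08
tool_pos: [0.5386, -0.011, 0.2146]
orientation: [-2.709, -1.57, 0.029]
force: [-0.3, 0.2, -3.1]
opening: 0.0239
```

```bash
python3 - <<'E'
from h import *
s=shot('w7');print(s['t'],s['tool_pos'],s['orientation'],s['q'],s['opening'],s['force'],s['wrist_torque'])
print(proj(cam('wrist',s),(.571,.0246,.066)))
E
```

```text
5.0833 [ 0.5386 -0.011   0.2146] [-2.7086 -1.5698  0.0293] [-0.1139 -0.0113  1.643  -0.0025  1.5314  0.4066] 0.023925599309214972 [-0.2549  0.2043 -3.069 ] [-0.0508 -0.0576 -0.031 ]
[339.455  170.4204]
```

View pics/w7.png

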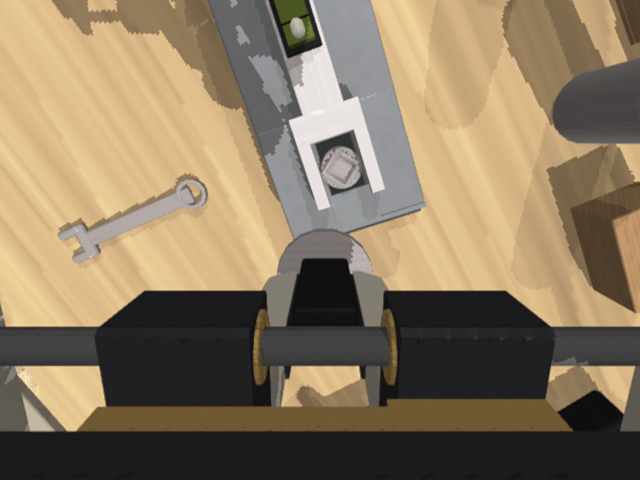

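```bash
python3 - <<'E'
from h import *
t=cv2.imread('pics/w7.png')
cv2.imwrite('pics/c7.png',cv2.resize(t[125:215,280:400],None,fx=6,fy=6,interpolation=cv2.INTER_CUBIC))
s=robot.read_state()
M=R.from_rotvec(s['orientation']).as_matrix();z=M[:,2];print(z,'corr rotvec',np.cross(z,[0,0,-1]),'yaw x',np.degrees(np.arctan2(M[1,0],M[0,0])))
E
```

```text
[-0.0221  0.0006 -0.9998] corr rotvec [-0.0006 -0.0221 -0.    ] yaw x 60.15708664836311
```

View pics/c7.png

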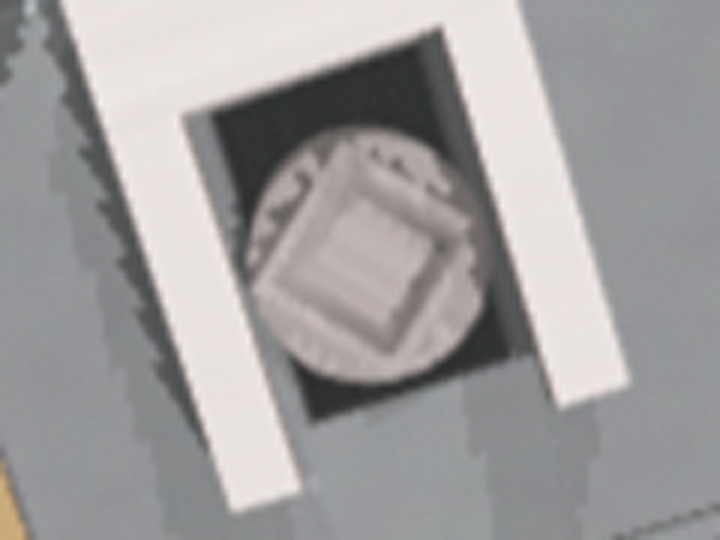

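>>> {"fn": "send_rows", "kwargs": {"series": [{"wx":0,"wy":-0.02,"wz":0,"dx":0,"dy":0,"dz":-1.5,"fingers":255},{"wx":0,"wy":0,"wz":0,"dx":0,"dy":0,"dz":-2,"fingers":255},{"wx":0,"wy":0,"wz":0,"dx":0,"dy":0,"dz":-1,"fingers":255},{"wx":0,"wy":0,"wz":0,"dx":0,"dy":0,"dz":0,"fingers":255},{"wx":0,"wy":0,"wz":0,"dx":0,"dy":0,"dz":0,"fingers":255}]}}

```text
t: 5.55
tool_pos: [0.5363, -0.0163, 0.1652]
orientation: [-2.721, -1.567, 0.008]
force: [0.0, -0.2, -2.2]
opening: 0.0236
```

```bash
cat >> h.py <<'E'
def st():
    s=robot.read_state()
    M=R.from_rotvec(s['orientation']).as_matrix();z=M[:,2]
    print('t',s['t'],'tcp',s['tool_pos'],'yaw',np.degrees(np.arctan2(M[1,0],M[0,0])),'tiltcorr',np.cross(z,[0,0,-1]),'F',s['force'],'T',s['wrist_torque'],'open',s['opening'])
    return s
E
python3 - <<'E'
from h import *
st();s=shot('w8')
p=proj(cam('wrist',s),(.571,.0246,.066));print(p)
t=cv2.imread('pics/w8.png')
u,v=map(int,p)
v0=max(0,v-60)
print(u-80,v0)
cv2.imwrite('pics/c8.png',cv2.resize(t[v0:v0+120,u-80:u+80],None,fx=5,fy=5,interpolation=cv2.INTER_CUBIC))
E
```

```text
t 5.55 tcp [ 0.5363 -0.0163  0.1652] yaw 59.86897758459463 tiltcorr [ 0.0007 -0.0054  0.    ] F [ 0.0379 -0.189  -2.167 ] T [ 0.0081 -0.058  -0.0101] open 0.02360757940780436
[337.4517 168.3434]
257 108
```

View pics/c8.png

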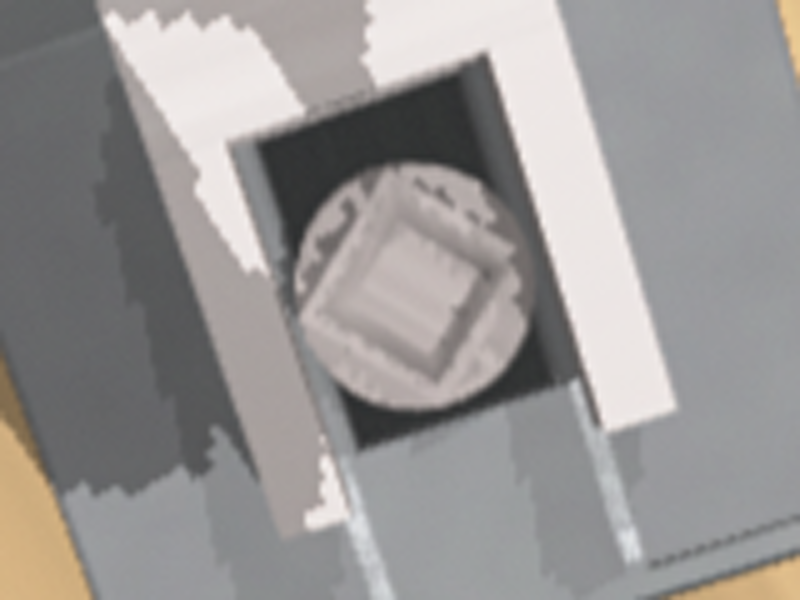

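```bash
python3 - <<'E'
from h import *
C=camof('w8');C7=camof('w7')
q=lambda a,b:(257+(a+.5)/5-.5,108+(b+.5)/5-.5)
for c in ([(388,168),(518,255),(435,385),(303,312)],[(405,232),(490,275),(437,355),(335,290)]):
 for z in (.066,):
  P=np.array([atz(C,q(*p),z) for p in c]);print(P.mean(0))
  for i in range(4):
    d=P[(i+1)%4]-P[i];print(np.linalg.norm(d),np.degrees(np.arctan2(d[1],d[0])))
q7=lambda a,b:(280+(a+.5)/6-.5,125+(b+.5)/6-.5)
m8=np.mean([q(*p) for p in [(388,168),(518,255),(435,385),(303,312)]],0)
m7=np.mean([q7(*p) for p in [(350,143),(470,225),(392,357),(258,288)]],0)
m8b=q(414,286); m7b=q7(368,254) # disc
print(m7,m8,tri([(C,m8),(C7,m7)]),tri([(C,m8b),(C7,m7b)]),tri([(C,m8),(cam('top'),(220+531/5,185+317/5))]))
# fork
f=[(230,145),(488,55),(600,430),(345,515)]
for p in f: print(atz(C,q(*p),.08))
E
```

```text
[0.5734 0.0269 0.066 ]
0.02207094967444999 -62.942597018083504
0.021721479151993107 -152.29627242225945
0.021698241940616675 121.2240649310969
0.02330642467036654 28.717234566480776
[0.5736 0.0256 0.066 ]
0.013552071551865112 -56.295991493622054
0.013511471953938524 -153.37516036991246
0.017330360334193825 117.80992840236502
0.012801234270245113 8.991103196518836
[340.8333 166.7917] [338.8 163.6] (array([0.5735, 0.0274, 0.0753]), [array([0.1889, 0.1051]), array([-0.1577, -0.089 ])]) (array([0.5734, 0.0253, 0.051 ]), [array([-0.2176, -0.1723]), array([0.184 , 0.1476])]) (array([0.5736, 0.0246, 0.0246]), [array([-0.0492, -0.0109]), array([ 0.0127, -0.0139])])
[0.5613 0.0552 0.08  ]
[0.5965 0.0479 0.08  ]
[ 0.5859 -0.0029  0.08  ]
[0.5496 0.0045 0.08  ]
```

>>> {"fn": "send_rows", "kwargs": {"series": [{"wx":0,"wy":-0.005,"wz":-0.1,"dx":0.7,"dy":0.8,"dz":0,"fingers":255},{"wx":0,"wy":0,"wz":-0.1,"dx":0.7,"dy":0.8,"dz":0,"fingers":255},{"wx":0,"wy":0,"wz":-0.1,"dx":0.7,"dy":0.8,"dz":0,"fingers":255},{"wx":0,"wy":0,"wz":-0.1,"dx":0.7,"dy":0.8,"dz":0,"fingers":255},{"wx":0,"wy":0,"wz":-0.1,"dx":0.7,"dy":0.8,"dz":0,"fingers":255},{"wx":0,"wy":0,"wz":-0.05,"dx":0.2,"dy":0.3,"dz":0,"fingers":255},{"wx":0,"wy":0,"wz":0,"dx":0,"dy":0,"dz":0,"fingers":255},{"wx":0,"wy":0,"wz":0,"dx":0,"dy":0,"dz":0,"fingers":255}]}}

```text
t: 6.27
tool_pos: [0.5789, 0.0238, 0.1736]
orientation: [3.054, 0.721, 0.011]
force: [-0.7, -0.0, -2.0]
opening: 0.0236
```

```bash
python3 - <<'E'
from h import *
st()
E
```

```text
t 6.2667 tcp [0.5789 0.0238 0.1736] yaw 26.585714410451683 tiltcorr [0.0021 0.0076 0.    ] F [-0.6731 -0.025  -2.0325] T [-0.0173 -0.0247 -0.0969] open 0.023575187043381306
```

Correct residuals: -0.54, +0.27 cm, yaw +1.9°, tilt, and down to z ≈ 0.155.

>>> {"fn": "send_rows", "kwargs": {"series": [{"wx":0.002,"wy":0.007,"wz":0.03,"dx":-0.5,"dy":0.25,"dz":-0.9,"fingers":255},{"wx":0,"wy":0,"wz":0,"dx":0,"dy":0,"dz":-0.5,"fingers":255},{"wx":0,"wy":0,"wz":0,"dx":0,"dy":0,"dz":0,"fingers":255},{"wx":0,"wy":0,"wz":0,"dx":0,"dy":0,"dz":0,"fingers":255}]}}

```text
t: 6.6
tool_pos: [0.5748, 0.0245, 0.1617]
orientation: [3.043, 0.775, 0.006]
force: [0.7, 0.7, -2.0]
opening: 0.0241
```

```bash
python3 - <<'E'
from h import *
st()
shot('w9');shot('s9','scene');shot('t9','top')
s=cv2.imread('pics/s9.png');cv2.imwrite('pics/c9.png',cv2.resize(s[150:290,230:390],None,fx=4.5,fy=4.5,interpolation=cv2.INTER_CUBIC)[:600])
E
```

```text
t 6.6 tcp [0.5748 0.0245 0.1617] yaw 28.576051072756933 tiltcorr [0.0007 0.004  0.    ] F [ 0.6772  0.6661 -1.9633] T [-0.0226 -0.0249 -0.0504] open 0.024080040046416708
```

View pics/w9.png

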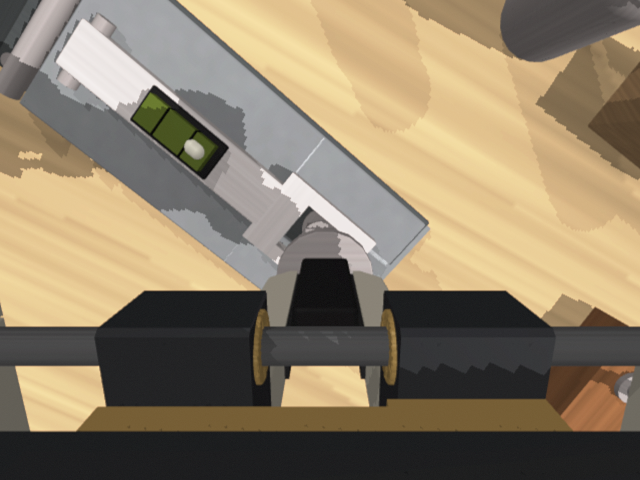

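View pics/c9.png

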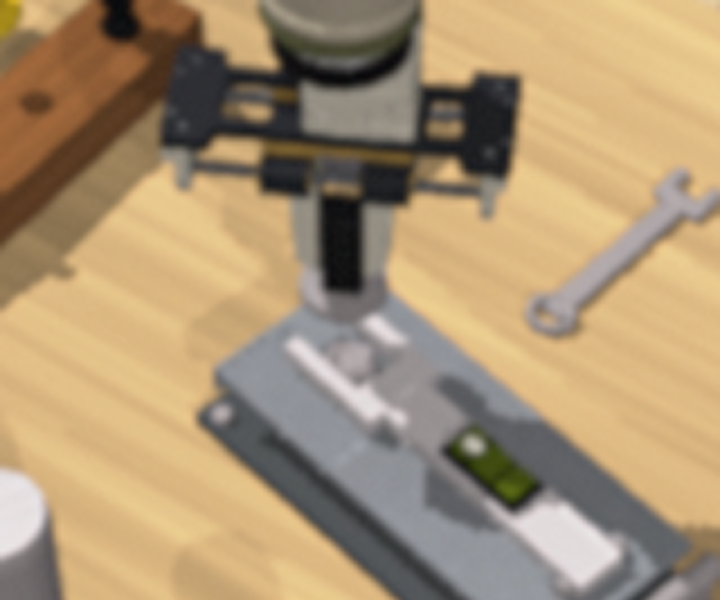

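```bash
python3 - <<'E'
from h import *
S=cam('scene')
t=cv2.imread('pics/t9.png');cv2.imwrite('pics/c10.png',cv2.resize(t[185:305,220:370],None,fx=5,fy=5,interpolation=cv2.INTER_CUBIC))
print(atz(S,(306.2,214.4),.141), proj(S,(.5748,.0245,.141)))
# screw in scene
print(atz(S,(230+352/4.5,150+355/4.5),.066))
E
```

```text
[0.5769 0.0253 0.141 ] [306.4224 213.754 ]
[0.5637 0.0214 0.066 ]
```

View pics/c10.png

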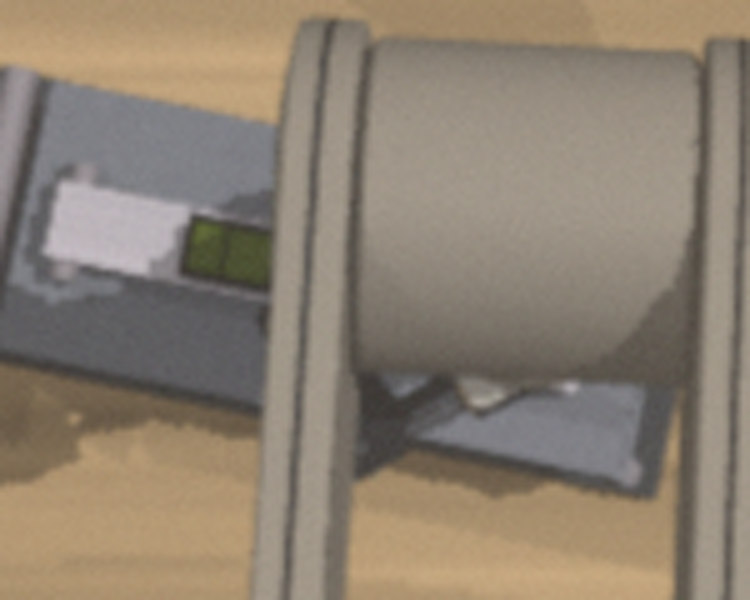

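>>> {"fn": "send_rows", "kwargs": {"series": [{"wx":0,"wy":0.004,"wz":0,"dx":-0.15,"dy":0.2,"dz":-0.8,"fingers":255},{"wx":0,"wy":0,"wz":0,"dx":0,"dy":0.1,"dz":-0.8,"fingers":255},{"wx":0,"wy":0,"wz":0,"dx":0,"dy":0,"dz":-0.3,"fingers":255},{"wx":0,"wy":0,"wz":0,"dx":0,"dy":0,"dz":0,"fingers":255}]}}

```text
t: 7.08
tool_pos: [0.5739, 0.0278, 0.1418]
orientation: [3.044, 0.774, 0.002]
force: [-0.6, -0.6, -3.3]
opening: 0.0238
```

```bash
python3 - <<'E'
from h import *
st()
E
```

```text
t 7.0833 tcp [0.5739 0.0278 0.1418] yaw 28.532626407453225 tiltcorr [0.0008 0.0015 0.    ] F [-0.5683 -0.6256 -3.2875] T [ 0.0234 -0.0179 -0.012 ] open 0.023812109541351913
```

>>> {"fn": "send_rows", "kwargs": {"series": [{"wx":0,"wy":0.001,"wz":0,"dx":-0.05,"dy":0,"dz":-0.6,"fingers":255},{"wx":0,"wy":0,"wz":0,"dx":0,"dy":0,"dz":-0.5,"fingers":255},{"wx":0,"wy":0,"wz":0,"dx":0,"dy":0,"dz":-0.3,"fingers":255},{"wx":0,"wy":0,"wz":0,"dx":0,"dy":0,"dz":0,"fingers":255}]}}

```text
t: 7.42
tool_pos: [0.5727, 0.0279, 0.1253]
orientation: [3.044, 0.775, -0.002]
force: [-0.5, -0.0, -3.2]
opening: 0.024
```

```bash
python3 - <<'E'
from h import *
st()
shot('w11');shot('s11','scene')
s=cv2.imread('pics/s11.png');a=cv2.resize(s[190:270,270:350],None,fx=6,fy=6,interpolation=cv2.INTER_CUBIC)
w=cv2.imread('pics/w11.png');b=cv2.resize(w[160:320,240:400],None,fx=2,fy=2,interpolation=cv2.INTER_CUBIC)
o=np.zeros((480,800,3),np.uint8);o[:480,:480]=a;o[:320,480:]=b
cv2.imwrite('pics/c11.png',o)
E
```

```text
t 7.4167 tcp [0.5727 0.0279 0.1253] yaw 28.551589517134186 tiltcorr [ 0.0007 -0.0012  0.    ] F [-0.4535 -0.0039 -3.2367] T [-0.0329 -0.0204  0.0162] open 0.024038233120024836
```

View pics/c11.png

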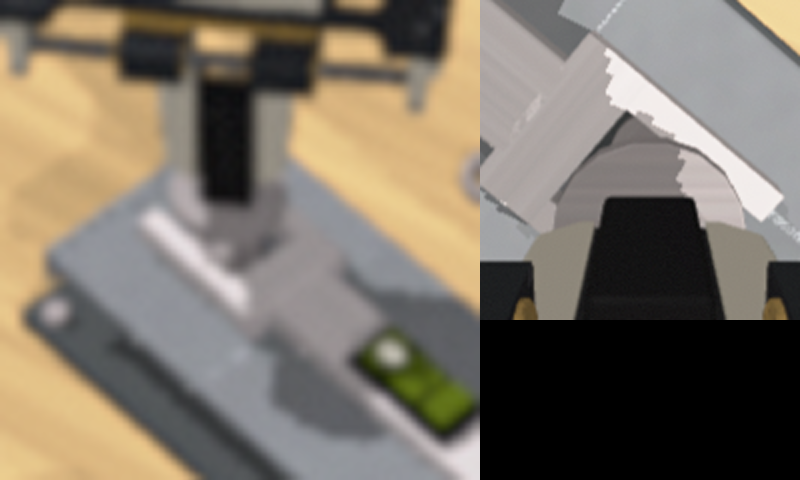

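>>> {"fn": "send_rows", "kwargs": {"series": [{"wx":0,"wy":0,"wz":0,"dx":0.05,"dy":-0.08,"dz":-0.4,"fingers":255},{"wx":0,"wy":0,"wz":0,"dx":0,"dy":0,"dz":-0.4,"fingers":255},{"wx":0,"wy":0,"wz":0,"dx":0,"dy":0,"dz":-0.3,"fingers":255},{"wx":0,"wy":0,"wz":0,"dx":0,"dy":0,"dz":0,"fingers":255}]}}

```text
t: 7.85
tool_pos: [0.5763, 0.027, 0.1214]
orientation: [3.042, 0.774, 0.009]
force: [0.3, -0.2, -2.7]
opening: 0.0239
```

```bash
python3 - <<'E'
from h import *
st()
E
```

```text
t 7.85 tcp [0.5763 0.027  0.1214] yaw 28.558402134669944 tiltcorr [0.0009 0.006  0.    ] F [ 0.2814 -0.1646 -2.6838] T [ 0.0226 -0.0557 -0.0373] open 0.02389148837603583
```

>>> {"fn": "send_rows", "kwargs": {"series": [{"wx":0,"wy":0.005,"wz":0,"dx":-0.25,"dy":0,"dz":0,"fingers":255},{"wx":0,"wy":0,"wz":0,"dx":0,"dy":0,"dz":0,"fingers":255}]}}

```text
t: 8.02
tool_pos: [0.5744, 0.0269, 0.1223]
orientation: [3.043, 0.775, 0.004]
force: [0.3, 0.1, -3.2]
opening: 0.0237
```

```bash
python3 - <<'E'
from h import *
st()
E
```

```text
t 8.0167 tcp [0.5744 0.0269 0.1223] yaw 28.56178556042387 tiltcorr [0.001  0.0028 0.    ] F [ 0.3462  0.1309 -3.1806] T [-0.0274  0.0155  0.0203] open 0.023727672840953413
```

>>> {"fn": "send_rows", "kwargs": {"series": [{"wx":0.001,"wy":0.003,"wz":0,"dx":-0.1,"dy":0,"dz":-0.5,"fingers":255},{"wx":0,"wy":0,"wz":0,"dx":0,"dy":0,"dz":-0.5,"fingers":255}]}}

```text
t: 8.18
tool_pos: [0.5767, 0.0273, 0.1192]
orientation: [3.043, 0.775, 0.012]
force: [-19.1, 3.9, 46.0]
opening: 0.0238
```

```bash
python3 - <<'E'
from h import *
st()
E
```

```text
t 8.1833 tcp [0.5767 0.0273 0.1192] yaw 28.56872096199604 tiltcorr [-0.0007  0.0077  0.    ] F [-19.0621   3.8782  46.0068] T [1.2802 4.1266 0.0797] open 0.023815340634525613
```

>>> {"fn": "send_rows", "kwargs": {"series": [{"wx":0,"wy":0,"wz":0,"dx":0,"dy":0,"dz":1,"fingers":255},{"wx":0,"wy":0.005,"wz":0,"dx":0,"dy":0,"dz":2,"fingers":255},{"wx":0,"wy":0,"wz":0,"dx":-2,"dy":-1,"dz":1,"fingers":255},{"wx":0,"wy":0,"wz":0,"dx":-2,"dy":-1,"dz":0.5,"fingers":255},{"wx":0,"wy":0,"wz":0,"dx":-1,"dy":-0.5,"dz":0,"fingers":255},{"wx":0,"wy":0,"wz":0,"dx":0,"dy":0,"dz":0,"fingers":255},{"wx":0,"wy":0,"wz":0,"dx":0,"dy":0,"dz":0,"fingers":255}]}}

```text
t: 8.77
tool_pos: [0.5256, 0.0019, 0.1653]
orientation: [-3.044, -0.776, -0.006]
force: [-0.1, 0.0, -3.1]
opening: 0.0237
```

```bash
python3 - <<'E'
from h import *
st()
s=shot('w12');st()
t=cv2.imread('pics/w12.png')
p=proj(cam('wrist',s),(.5735,.027,.068));print(p)
u,v=map(int,p);v0=max(0,v-50);print(u-80,v0)
cv2.imwrite('pics/c12.png',cv2.resize(t[v0:v0+120,u-80:u+80],None,fx=5,fy=5,interpolation=cv2.INTER_CUBIC))
E
```

```text
t 8.7667 tcp [0.5256 0.0019 0.1653] yaw 28.60921932082183 tiltcorr [-0.0011  0.0035  0.    ] F [-0.1286  0.0369 -3.099 ] T [-0.0379 -0.0318 -0.0194] open 0.023660181157833134
t 8.8167 tcp [0.5255 0.0019 0.1651] yaw 28.617805082342166 tiltcorr [-0.001   0.0029  0.    ] F [ 0.5356  0.3908 -2.3011] T [-0.0073 -0.0267 -0.0456] open 0.023745467897437485
[325.9379 167.8713]
245 117
```

View pics/c12.png

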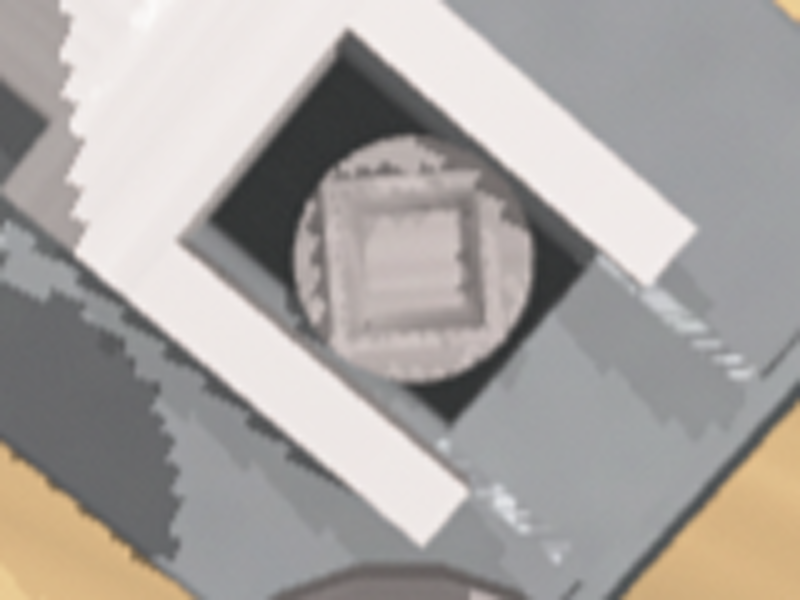

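View pics/w12.png

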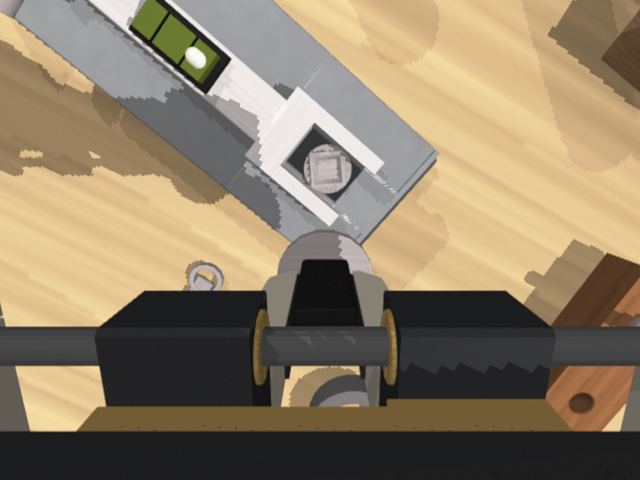

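```bash
python3 - <<'E'
from h import *
t=cv2.imread('pics/w12.png')
c=t[140:200,295:360]
g=cv2.cvtColor(c,cv2.COLOR_BGR2GRAY);g=cv2.resize(g,None,fx=10,fy=10,interpolation=cv2.INTER_LANCZOS4)
g=cv2.createCLAHE(4,(4,4)).apply(g)
cv2.imwrite('pics/c13.png',g)
E
```

```text
(no output)
```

View pics/c13.png

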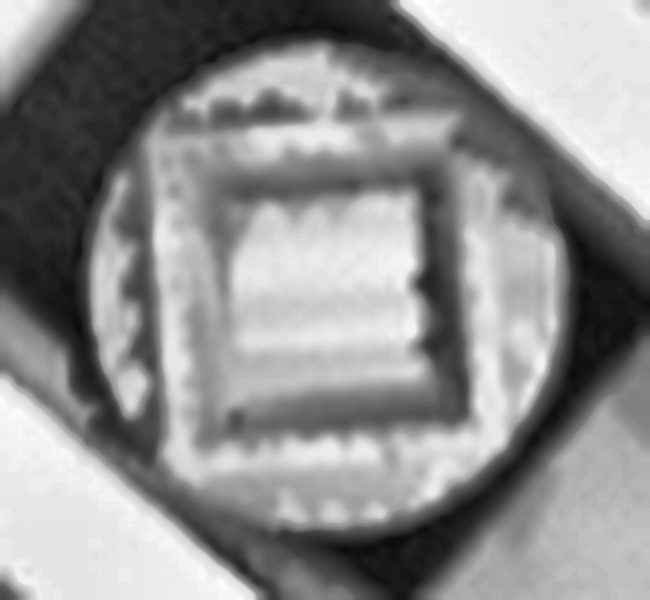

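```bash
python3 - <<'E'
from h import *
t=cv2.imread('pics/w12.png')
cv2.imwrite('pics/c14.png',cv2.resize(t[220:300,260:390],None,fx=6,fy=6,interpolation=cv2.INTER_CUBIC))
i=robot.camera_info('wrist');K=i['intrinsics'];E=np.linalg.inv(i['tool_from_camera'])
a=np.linspace(0,2*np.pi,73)
for z in (.011,.017,.025):
    P=np.array([proj((K,E),(.026*np.cos(x),.026*np.sin(x),z)) for x in a]);print(z,'top row',P[:,1].min(),'cols',P[:,0].min(),P[:,0].max(), P[np.argmin(P[:,1])])
E
```

```text
0.011 top row 234.33207171272247 cols 274.3655730827065 374.8843076871285 [324.6017 234.3321]
0.017 top row 231.60318112675554 cols 275.8837446211994 373.3965196584336 [324.6184 231.6032]
0.025 top row 228.21671791645105 cols 277.7721665861915 371.5459350651597 [324.6391 228.2167]
```

View pics/c14.png

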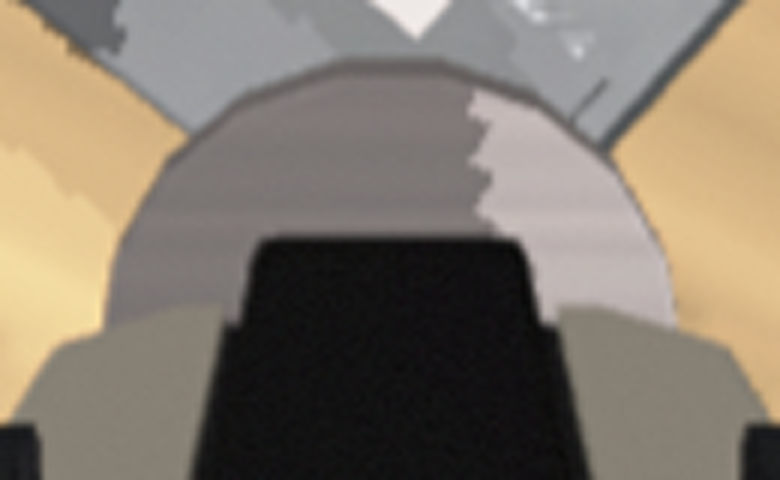

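>>> {"fn": "send_rows", "kwargs": {"series": [{"wx":-0.001,"wy":0.003,"wz":0.025,"dx":1.5,"dy":0.8,"dz":0,"fingers":255},{"wx":0,"wy":0,"wz":0,"dx":2,"dy":1,"dz":-0.5,"fingers":255},{"wx":0,"wy":0,"wz":0,"dx":1,"dy":0.5,"dz":-1,"fingers":255},{"wx":0,"wy":0,"wz":0,"dx":0,"dy":0,"dz":-1.2,"fingers":255},{"wx":0,"wy":0,"wz":0,"dx":0,"dy":0,"dz":0,"fingers":255},{"wx":0,"wy":0,"wz":0,"dx":0,"dy":0,"dz":0,"fingers":255}]}}

```text
t: 9.32
tool_pos: [0.5734, 0.0273, 0.1333]
orientation: [-3.032, -0.817, 0.004]
force: [-0.3, -0.6, -2.6]
opening: 0.0235
```

```bash
python3 - <<'E'
from h import *
st()
E
```

```text
t 9.3167 tcp [0.5734 0.0273 0.1333] yaw 30.147220003889146 tiltcorr [-0.0006 -0.0031 -0.    ] F [-0.2596 -0.5641 -2.5796] T [ 0.0123 -0.0252  0.0508] open 0.023465668579506722
```

>>> {"fn": "send_rows", "kwargs": {"series": [{"wx":0,"wy":-0.003,"wz":0,"dx":0,"dy":-0.05,"dz":-0.5,"fingers":255},{"wx":0,"wy":0,"wz":0,"dx":0,"dy":0,"dz":-0.4,"fingers":255}]}}

```text
t: 9.48
tool_pos: [0.5729, 0.0266, 0.1239]
orientation: [-3.033, -0.817, 0.001]
force: [0.0, -0.2, -2.8]
opening: 0.0236
```

```bash
python3 - <<'E'
from h import *
st()
E
```

```text
t 9.4833 tcp [0.5729 0.0266 0.1239] yaw 30.15261258770837 tiltcorr [-0.0004 -0.0006 -0.    ] F [ 0.0476 -0.1977 -2.8426] T [-0.0343 -0.0206  0.0521] open 0.023633067282680085
```

>>> {"fn": "send_rows", "kwargs": {"series": [{"wx":0,"wy":0,"wz":0,"dx":0.03,"dy":0,"dz":-0.25,"fingers":255}]}}

```text
t: 9.57
tool_pos: [0.5727, 0.0264, 0.1209]
orientation: [-3.033, -0.816, 0.001]
force: [0.4, 0.1, -3.6]
opening: 0.024
```

>>> {"fn": "send_rows", "kwargs": {"series": [{"wx":0,"wy":0,"wz":0,"dx":0,"dy":0,"dz":-0.2,"fingers":255}]}}

```text
t: 9.65
tool_pos: [0.5726, 0.0261, 0.1188]
orientation: [-3.033, -0.816, 0.001]
force: [0.0, -0.7, -2.1]
opening: 0.0233
```

>>> {"fn": "send_rows", "kwargs": {"series": [{"wx":0,"wy":0,"wz":0,"dx":0.07,"dy":0.03,"dz":-0.2,"fingers":255}]}}

```text
t: 9.73
tool_pos: [0.5732, 0.0261, 0.1169]
orientation: [-3.034, -0.816, 0.0]
force: [0.3, 0.4, -2.4]
opening: 0.0235
```

>>> {"fn": "send_rows", "kwargs": {"series": [{"wx":0,"wy":0,"wz":0,"dx":0.03,"dy":0.03,"dz":-0.2,"fingers":255}]}}

```text
t: 9.82
tool_pos: [0.5736, 0.0262, 0.115]
orientation: [3.034, 0.815, 0.0]
force: [-0.3, 0.2, -2.5]
opening: 0.0237
```

>>> {"fn": "send_rows", "kwargs": {"series": [{"wx":0,"wy":0,"wz":0,"dx":0,"dy":0,"dz":-0.2,"fingers":255},{"wx":0,"wy":0,"wz":0,"dx":0,"dy":0,"dz":-0.2,"fingers":255}]}}

```text
t: 9.98
tool_pos: [0.5736, 0.0261, 0.111]
orientation: [3.034, 0.815, 0.001]
force: [-0.7, 0.3, -1.8]
opening: 0.0239
```

>>> {"fn": "send_rows", "kwargs": {"series": [{"wx":0,"wy":0,"wz":0,"dx":0,"dy":0,"dz":-0.2,"fingers":255}]}}

```text
t: 10.07
tool_pos: [0.5737, 0.026, 0.1091]
orientation: [3.034, 0.815, 0.001]
force: [-0.9, -1.2, 0.7]
opening: 0.0238
```

```bash
python3 - <<'E'
from h import *
st()
shot('w15');shot('s15','scene')
s=cv2.imread('pics/s15.png');a=cv2.resize(s[190:270,270:350],None,fx=6,fy=6,interpolation=cv2.INTER_CUBIC)
w=cv2.imread('pics/w15.png');b=cv2.resize(w[160:320,240:400],None,fx=2,fy=2,interpolation=cv2.INTER_CUBIC)
o=np.zeros((480,800,3),np.uint8);o[:480,:480]=a;o[:320,480:]=b
cv2.imwrite('pics/c15.png',o)
st()
E
```

```text
t 10.0667 tcp [0.5737 0.026  0.1091] yaw 30.064507243027332 tiltcorr [0.0002 0.0009 0.    ] F [-0.9019 -1.2112  0.6861] T [-0.2452  0.2509  0.0431] open 0.023773076214576506
t 10.1667 tcp [0.5737 0.026  0.1091] yaw 30.065398598352743 tiltcorr [0.0002 0.0007 0.    ] F [-0.9507  0.2123  0.4013] T [-0.2489  0.1944 -0.0381] open 0.0234717472560209
```

View pics/c15.png

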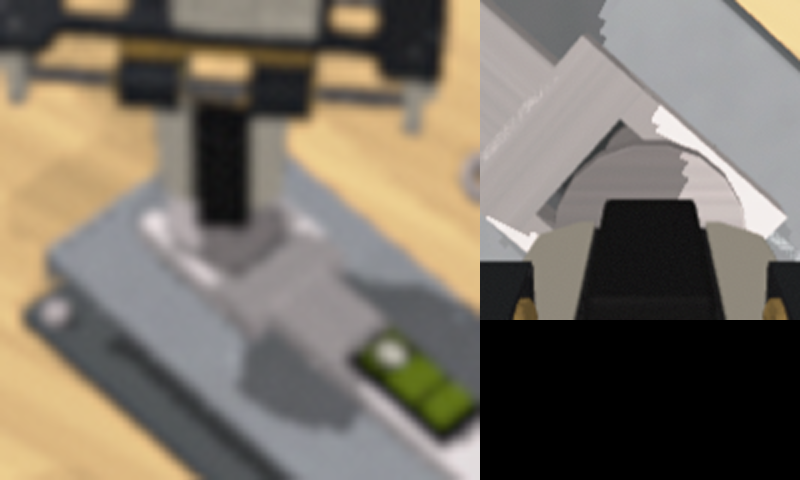

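View pics/w15.png

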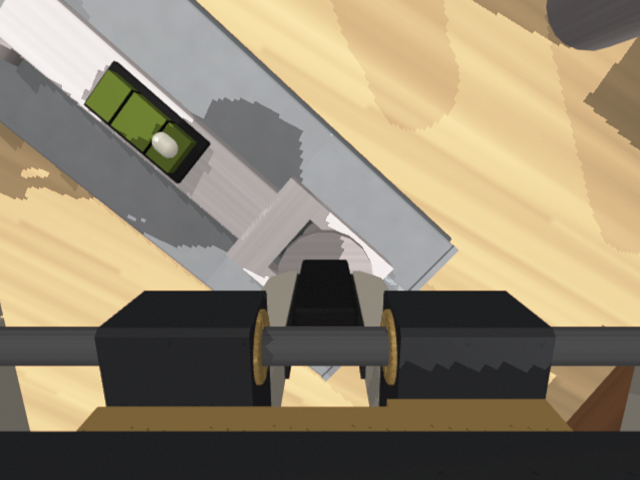

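>>> {"fn": "send_rows", "kwargs": {"series": [{"wx":0,"wy":0,"wz":0,"dx":0,"dy":0.03,"dz":-0.2,"fingers":255},{"wx":0,"wy":0,"wz":0,"dx":0,"dy":0,"dz":-0.2,"fingers":255}]}}

```text
t: 10.33
tool_pos: [0.574, 0.0258, 0.1061]
orientation: [3.033, 0.814, 0.001]
force: [-3.4, -1.3, 1.6]
opening: 0.024
```

>>> {"fn": "send_rows", "kwargs": {"series": [{"wx":0,"wy":0,"wz":0,"dx":0,"dy":0,"dz":-0.15,"fingers":255}]}}

```text
t: 10.42
tool_pos: [0.5739, 0.0256, 0.1048]
orientation: [3.032, 0.814, 0.001]
force: [-3.6, -0.9, 3.2]
opening: 0.0234
```

>>> {"fn": "send_rows", "kwargs": {"series": [{"wx":0,"wy":0,"wz":0,"dx":-0.05,"dy":0.02,"dz":-0.15,"fingers":255}]}}

```text
t: 10.5
tool_pos: [0.5737, 0.0256, 0.1035]
orientation: [3.032, 0.814, 0.002]
force: [-1.1, -3.1, 3.2]
opening: 0.0237
```

>>> {"fn": "send_rows", "kwargs": {"series": [{"wx":0,"wy":0,"wz":0,"dx":-0.03,"dy":0.02,"dz":-0.2,"fingers":255}]}}

```text
t: 10.58
tool_pos: [0.574, 0.0255, 0.1023]
orientation: [3.031, 0.814, 0.004]
force: [-5.7, -1.2, 15.4]
opening: 0.0238
```

>>> {"fn": "send_rows", "kwargs": {"series": [{"wx":0,"wy":0,"wz":0,"dx":0,"dy":0.02,"dz":-0.2,"fingers":255}]}}

```text
t: 10.67
tool_pos: [0.5745, 0.0255, 0.102]
orientation: [3.03, 0.814, 0.006]
force: [-11.2, -1.8, 21.2]
opening: 0.0237
```

>>> {"fn": "send_rows", "kwargs": {"series": [{"wx":0,"wy":0.002,"wz":0,"dx":-0.08,"dy":0.02,"dz":-0.12,"fingers":255},{"wx":0,"wy":0.002,"wz":0,"dx":-0.08,"dy":0.02,"dz":-0.12,"fingers":255},{"wx":0,"wy":0.002,"wz":0,"dx":-0.05,"dy":0.02,"dz":-0.12,"fingers":255}]}}

```text
t: 10.92
tool_pos: [0.5739, 0.0256, 0.1026]
orientation: [3.03, 0.814, 0.002]
force: [-4.4, -2.4, 8.1]
opening: 0.0238
```

```bash
python3 - <<'E'
from h import *
st()
shot('w16')
w=cv2.imread('pics/w16.png');b=cv2.resize(w[20:220,60:260],None,fx=3,fy=3,interpolation=cv2.INTER_CUBIC)
cv2.imwrite('pics/c16.png',b)
st()
E
```

```text
t 10.9167 tcp [0.5739 0.0256 0.1026] yaw 30.064072108545336 tiltcorr [0.0041 0.0023 0.    ] F [-4.3849 -2.4251  8.0696] T [-0.5725  0.8903 -0.0556] open 0.023833909701010892
t 10.9667 tcp [0.5739 0.0256 0.1026] yaw 30.064752314673992 tiltcorr [0.0041 0.0022 0.    ] F [-4.4692 -1.4048  7.9955] T [-0.5222  0.963  -0.0413] open 0.023886591931197028
```

View pics/c16.png

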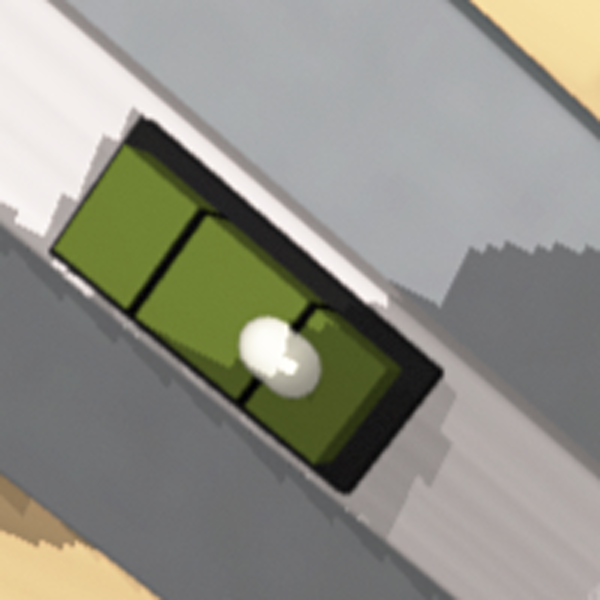

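>>> {"fn": "send_rows", "kwargs": {"series": [{"wx":0.003,"wy":0.002,"wz":0.06,"dx":-0.06,"dy":0.03,"dz":-0.13,"fingers":255},{"wx":0,"wy":0.002,"wz":0.06,"dx":-0.05,"dy":0.02,"dz":-0.13,"fingers":255},{"wx":0,"wy":0.002,"wz":0.06,"dx":-0.05,"dy":0.02,"dz":-0.13,"fingers":255}]}}

```text
t: 11.22
tool_pos: [0.5743, 0.0257, 0.1023]
orientation: [2.944, 1.089, 0.001]
force: [-5.8, -2.0, 9.8]
opening: 0.0238
```

```bash
python3 - <<'E'
from h import *
st()
E
```

```text
t 11.2167 tcp [0.5743 0.0257 0.1023] yaw 40.60732081362115 tiltcorr [0.0018 0.0014 0.    ] F [-5.8205 -1.953   9.7824] T [-0.4419  1.175  -0.2587] open 0.023795917879110128
```

>>> {"fn": "send_rows", "kwargs": {"series": [{"wx":0.001,"wy":0.002,"wz":0.07,"dx":-0.1,"dy":0.03,"dz":-0.14,"fingers":255},{"wx":0,"wy":0.001,"wz":0.07,"dx":-0.08,"dy":0.02,"dz":-0.14,"fingers":255},{"wx":0,"wy":0.001,"wz":0.07,"dx":-0.06,"dy":0.02,"dz":-0.14,"fingers":255},{"wx":0,"wy":0.001,"wz":0.07,"dx":-0.06,"dy":0.02,"dz":-0.14,"fingers":255}]}}

```text
t: 11.55
tool_pos: [0.5733, 0.0261, 0.1013]
orientation: [2.754, 1.507, 0.001]
force: [-4.8, -1.0, 8.4]
opening: 0.0235
```

```bash
python3 - <<'E'
from h import *
st()
shot('w17')
w=cv2.imread('pics/w17.png')
cv2.imwrite('pics/c17.png',cv2.resize(w[0:240,60:330],None,fx=2.5,fy=2.5,interpolation=cv2.INTER_CUBIC))
E
```

```text
t 11.55 tcp [0.5733 0.0261 0.1013] yaw 57.37844495370206 tiltcorr [0.0016 0.0017 0.    ] F [-4.796  -0.9999  8.3622] T [-0.5818  1.1362 -0.2035] open 0.02347953829816067
```

View pics/c17.png

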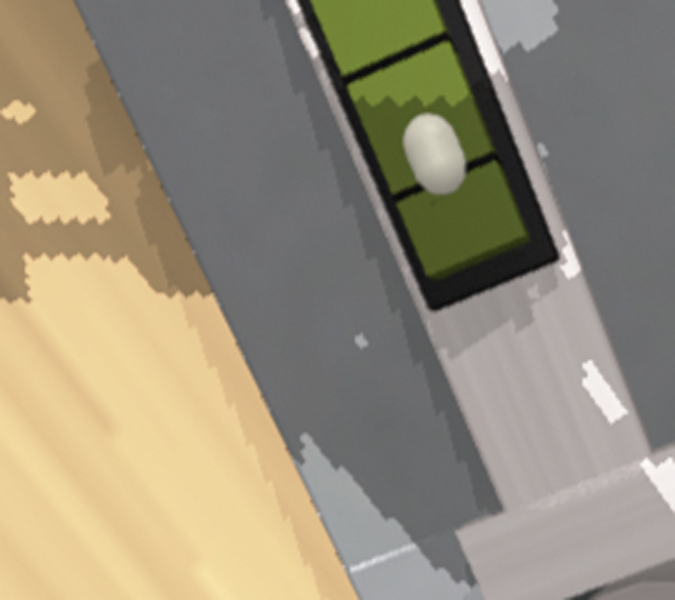

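>>> {"fn": "send_rows", "kwargs": {"series": [{"wx":0.001,"wy":0.001,"wz":0.02,"dx":-0.05,"dy":0.02,"dz":-0.14,"fingers":255},{"wx":0.001,"wy":0.001,"wz":0,"dx":-0.04,"dy":0.02,"dz":-0.14,"fingers":255},{"wx":0,"wy":0.001,"wz":0,"dx":-0.05,"dy":0.02,"dz":-0.14,"fingers":255},{"wx":0,"wy":0.001,"wz":0,"dx":-0.05,"dy":0.02,"dz":-0.14,"fingers":255},{"wx":0,"wy":0.001,"wz":0,"dx":-0.05,"dy":0.02,"dz":-0.14,"fingers":255},{"wx":0,"wy":0.001,"wz":0,"dx":-0.05,"dy":0.02,"dz":-0.14,"fingers":255},{"wx":0,"wy":0.001,"wz":0,"dx":-0.05,"dy":0.02,"dz":-0.14,"fingers":255},{"wx":0,"wy":0.001,"wz":0,"dx":-0.05,"dy":0.02,"dz":-0.14,"fingers":255}]}}

```text
t: 12.27
tool_pos: [0.5738, 0.0264, 0.1006]
orientation: [2.73, 1.545, 0.004]
force: [-3.6, -1.6, 11.4]
opening: 0.024
```

```bash
python3 - <<'E'
from h import *
st()
shot('w18')
w=cv2.imread('pics/w18.png')
cv2.imwrite('pics/c18.png',cv2.resize(w[0:240,60:330],None,fx=2.5,fy=2.5,interpolation=cv2.INTER_CUBIC))
E
```

```text
t 12.2667 tcp [0.5738 0.0264 0.1006] yaw 59.01821120626549 tiltcorr [0.0026 0.0045 0.    ] F [-3.5916 -1.6163 11.3802] T [-0.5275  1.2198 -0.0842] open 0.02396733544432597
```

View pics/c18.png

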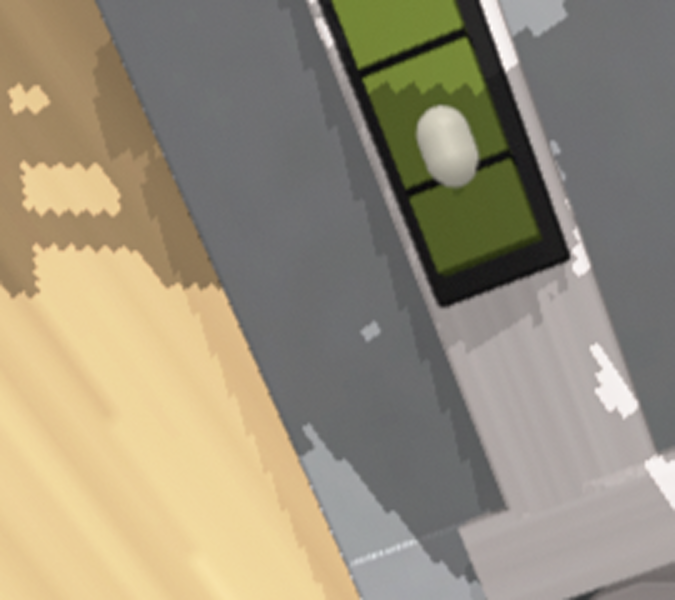

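>>> {"fn": "send_rows", "kwargs": {"series": [{"wx":0.002,"wy":0.003,"wz":0.07,"dx":-0.07,"dy":0.02,"dz":-0.14,"fingers":255},{"wx":0.001,"wy":0.001,"wz":0.07,"dx":-0.06,"dy":0.02,"dz":-0.14,"fingers":255},{"wx":0,"wy":0.001,"wz":0.07,"dx":-0.06,"dy":0.02,"dz":-0.14,"fingers":255},{"wx":0,"wy":0.001,"wz":0.07,"dx":-0.06,"dy":0.02,"dz":-0.14,"fingers":255}]}}

```text
t: 12.65
tool_pos: [0.573, 0.0264, 0.0997]
orientation: [2.482, 1.923, 0.003]
force: [-5.1, -2.5, 10.4]
opening: 0.0239
```

```bash
python3 - <<'E'
from h import *
st()
E
```

```text
t 12.65 tcp [0.573  0.0264 0.0997] yaw 75.55286437681943 tiltcorr [0.0004 0.0028 0.    ] F [-5.1233 -2.5275 10.3954] T [-0.6116  1.3201 -0.0832] open 0.023871098912046272
```

>>> {"fn": "send_rows", "kwargs": {"series": [{"wx":0,"wy":0.002,"wz":0.07,"dx":-0.05,"dy":0.02,"dz":-0.14,"fingers":255},{"wx":0,"wy":0.001,"wz":0.07,"dx":-0.04,"dy":0.02,"dz":-0.14,"fingers":255},{"wx":0,"wy":0.001,"wz":0.07,"dx":-0.04,"dy":0.02,"dz":-0.14,"fingers":255},{"wx":0,"wy":0.001,"wz":0.05,"dx":-0.04,"dy":0.02,"dz":-0.14,"fingers":255},{"wx":0,"wy":0.001,"wz":0,"dx":-0.04,"dy":0.02,"dz":-0.14,"fingers":255},{"wx":0,"wy":0.001,"wz":0,"dx":-0.04,"dy":0.02,"dz":-0.14,"fingers":255},{"wx":0,"wy":0.001,"wz":0,"dx":-0.04,"dy":0.02,"dz":-0.14,"fingers":255},{"wx":0,"wy":0.001,"wz":0,"dx":-0.04,"dy":0.02,"dz":-0.14,"fingers":255},{"wx":0,"wy":0.001,"wz":0,"dx":-0.04,"dy":0.02,"dz":-0.14,"fingers":255},{"wx":0,"wy":0.001,"wz":0,"dx":-0.04,"dy":0.02,"dz":-0.14,"fingers":255},{"wx":0,"wy":0.001,"wz":0,"dx":-0.04,"dy":0.02,"dz":-0.14,"fingers":255},{"wx":0,"wy":0.001,"wz":0,"dx":-0.04,"dy":0.02,"dz":-0.14,"fingers":255}]}}

```text
t: 13.65
tool_pos: [0.5731, 0.027, 0.0977]
orientation: [2.189, 2.247, -0.001]
force: [-5.6, -2.7, 11.1]
opening: 0.0238
```

```bash
python3 - <<'E'
from h import *
st()
shot('w19')
w=cv2.imread('pics/w19.png')
cv2.imwrite('pics/c19.png',cv2.resize(w[0:200,200:420],None,fx=3,fy=3,interpolation=cv2.INTER_CUBIC))
E
```

```text
t 13.65 tcp [0.5731 0.027  0.0977] yaw 91.4955006176457 tiltcorr [0.0032 0.0026 0.    ] F [-5.5825 -2.6797 11.0693] T [-0.3173  1.2701 -0.0277] open 0.023812957259657277
```

View pics/c19.png

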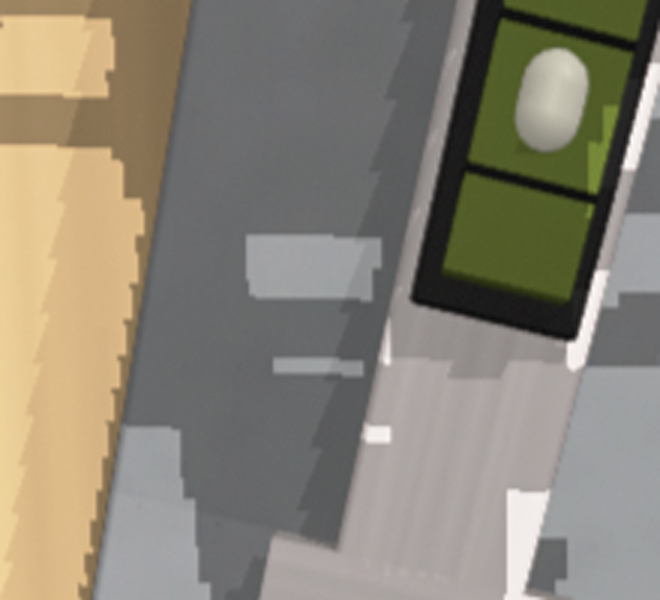

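View pics/w19.png

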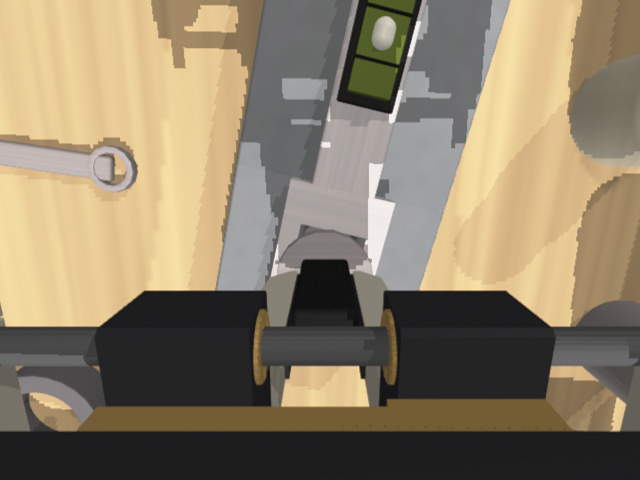

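>>> {"fn": "send_rows", "kwargs": {"series": [{"wx":0.002,"wy":0.002,"wz":0,"dx":-0.05,"dy":0.02,"dz":-0.18,"fingers":255},{"wx":0.001,"wy":0.001,"wz":0,"dx":-0.05,"dy":0.02,"dz":-0.19,"fingers":255},{"wx":0,"wy":0.001,"wz":0,"dx":-0.05,"dy":0.02,"dz":-0.19,"fingers":255},{"wx":0,"wy":0.001,"wz":0,"dx":-0.05,"dy":0.02,"dz":-0.19,"fingers":255}]}}

```text
t: 14.03
tool_pos: [0.5733, 0.0269, 0.0974]
orientation: [2.19, 2.248, 0.001]
force: [-8.6, -2.3, 15.1]
opening: 0.024
```

```bash
python3 - <<'E'
from h import *
st()
for i in range(14): shot('tmp')
st()
shot('w20');shot('s20','scene');shot('t20','top')
st()
w=cv2.imread('pics/w20.png');a=cv2.resize(w[0:150,280:440],None,fx=4,fy=4,interpolation=cv2.INTER_CUBIC)
cv2.imwrite('pics/c20.png',a)
s=cv2.imread('pics/s20.png');b=cv2.resize(s[180:290,270:380],None,fx=5,fy=5,interpolation=cv2.INTER_CUBIC)
cv2.imwrite('pics/c21.png',b)
E
```

```text
t 14.0333 tcp [0.5733 0.0269 0.0974] yaw 91.48965600979875 tiltcorr [0.0017 0.0027 0.    ] F [-8.6162 -2.337  15.0595] T [-0.3707  1.7914  0.0523] open 0.02403720626490539
t 14.7333 tcp [0.5733 0.0269 0.0974] yaw 91.49337312128476 tiltcorr [0.0018 0.0027 0.    ] F [-7.8903 -2.3849 14.0439] T [-0.4504  1.8003  0.0178] open 0.023844404278091105
t 14.8833 tcp [0.5732 0.0269 0.0973] yaw 91.4903011122957 tiltcorr [0.0018 0.0026 0.    ] F [-7.6787 -2.7762 14.5671] T [-0.479   1.7617  0.0656] open 0.0233504608550612
```

View pics/c20.png

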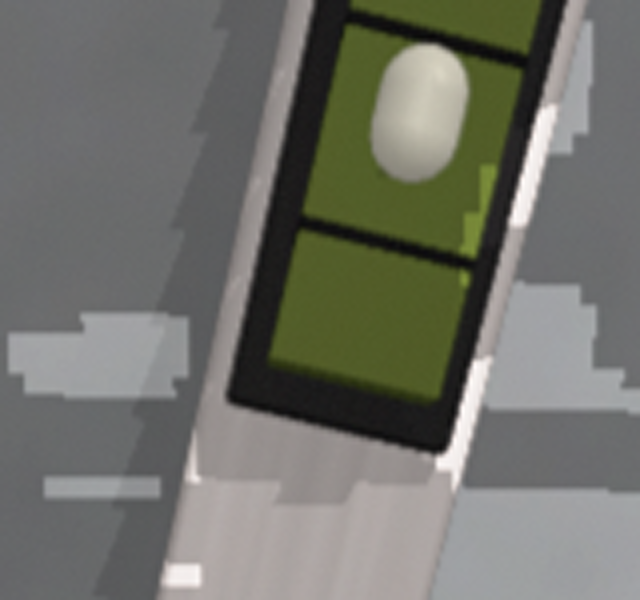

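View pics/c21.png

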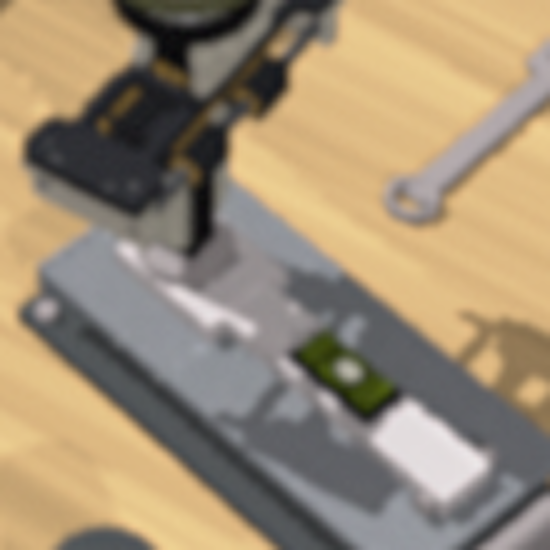

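>>> {"fn": "send_rows", "kwargs": {"series": [{"wx":0.001,"wy":0.002,"wz":-0.06,"dx":-0.05,"dy":0.02,"dz":-0.16,"fingers":255},{"wx":0.001,"wy":0.001,"wz":-0.06,"dx":-0.05,"dy":0.02,"dz":-0.16,"fingers":255},{"wx":0,"wy":0.001,"wz":-0.06,"dx":-0.05,"dy":0.02,"dz":-0.16,"fingers":255},{"wx":0,"wy":0.001,"wz":-0.06,"dx":-0.05,"dy":0.02,"dz":-0.16,"fingers":255}]}}

```text
t: 15.22
tool_pos: [0.5728, 0.0262, 0.0977]
orientation: [2.451, 1.961, -0.001]
force: [-8.1, -2.0, 15.4]
opening: 0.0242
```

```bash
python3 - <<'E'
from h import *
st()
shot('w22')
w=cv2.imread('pics/w22.png');a=cv2.resize(w[0:150,240:400],None,fx=4,fy=4,interpolation=cv2.INTER_CUBIC)
cv2.imwrite('pics/c22.png',a)
E
```

```text
t 15.2167 tcp [0.5728 0.0262 0.0977] yaw 77.32727746210948 tiltcorr [0.0026 0.0013 0.    ] F [-8.1197 -1.9742 15.3604] T [-0.2663  1.5583  0.2777] open 0.02423469770379296
```

View pics/c22.png

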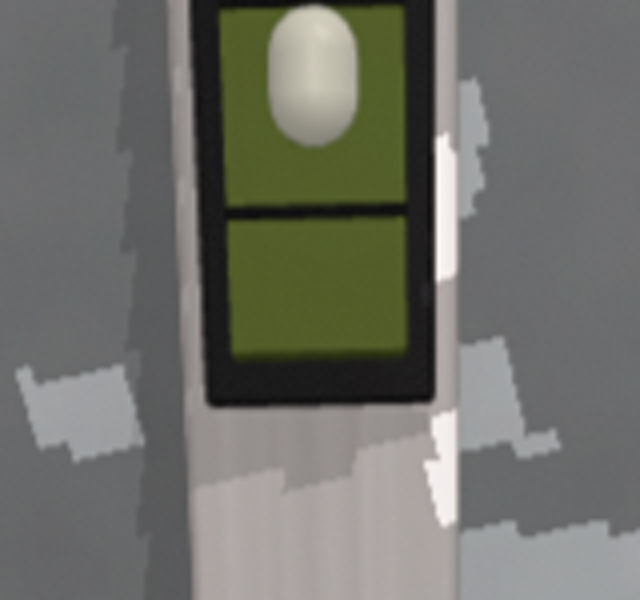

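>>> {"fn": "send_rows", "kwargs": {"series": [{"wx":0.001,"wy":0.001,"wz":-0.06,"dx":-0.05,"dy":0.04,"dz":-0.16,"fingers":255},{"wx":0.001,"wy":0.001,"wz":-0.05,"dx":-0.05,"dy":0.03,"dz":-0.16,"fingers":255},{"wx":0,"wy":0.001,"wz":0,"dx":-0.05,"dy":0.02,"dz":-0.16,"fingers":255},{"wx":0,"wy":0.001,"wz":0,"dx":-0.05,"dy":0.02,"dz":-0.16,"fingers":255}]}}

```text
t: 15.6
tool_pos: [0.5729, 0.0263, 0.0983]
orientation: [2.564, 1.809, 0.0]
force: [-6.1, -2.3, 11.2]
opening: 0.0237
```

```bash
python3 - <<'E'
from h import *
st()
for i in range(20): robot.read_camera('wrist')
shot('w23')
st()
w=cv2.imread('pics/w23.png');a=cv2.resize(w[0:150,240:400],None,fx=4,fy=4,interpolation=cv2.INTER_CUBIC)
cv2.imwrite('pics/c23.png',a)
E
```

```text
t 15.6 tcp [0.5729 0.0263 0.0983] yaw 70.39317942268248 tiltcorr [0.0029 0.0022 0.    ] F [-6.0867 -2.2614 11.2343] T [-0.4264  1.4588  0.2368] open 0.023677355538639432
t 16.65 tcp [0.573  0.0263 0.0984] yaw 70.42524891835029 tiltcorr [0.003  0.0023 0.    ] F [-6.7811 -2.6898 12.5505] T [-0.4308  1.5019  0.1555] open 0.02378984925537725
```

View pics/c23.png

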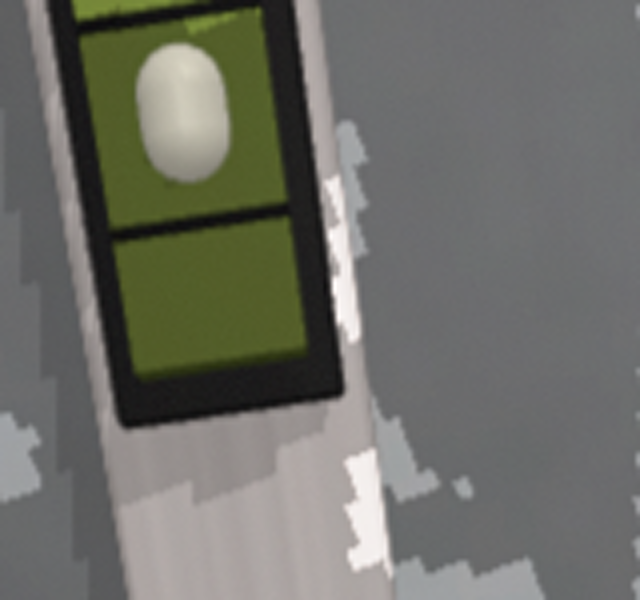

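```bash
python3 - <<'E'
from h import *
st()
print(robot.close_job())
E
```

```text
t 16.65 tcp [0.573  0.0263 0.0984] yaw 70.42524891835029 tiltcorr [0.003  0.0023 0.    ] F [-6.7811 -2.6898 12.5505] T [-0.4308  1.5019  0.1555] open 0.02378984925537725
the job is handed in; nothing more can be done
None
```

I took the setting key out of the rack, put its tip in the screw's recess, pressed the fork down, and turned the screw until the bubble stood between its lines. I handed the job in at 16.65 s, still holding and pressing the key; no verdict was reported.

**Last checks before handing in:**
- **Bubble:** about -0.8 mm from the middle after more than 1 s of settling. The view is oblique, so the true value may be nearer 0.
- **Push:** the wrist read about 12.5 N upward, roughly 15 N on the key once its weight is counted. Contact between collar and fork was not measured separately. I judged the level flat because z stopped falling and the force rose sharply when the fork was pressed home.
- **Grip:** finger opening was 23.8 mm on the 24 mm handle.
- **Position:** the tool was within about 1 mm of the measured screw axis. The tip should be about 18 mm deep, worked out from the key's sizes.

**What went wrong or disagreed:**
- The first try at insertion caught the recess edge, with about 46 N at the key. I lifted, measured again with the wrist camera and went in cleanly the second time.
- My first turn went too far: the bubble looked 0.6 mm off before it had settled and -3 mm after. I turned the screw back a little.
- Triangulated heights of the screw and the key differed from the text by 6 to 9 mm, but the horizontal positions agreed within about 3 mm, apart from the scene camera's screw position, which was about 10 mm off in x. I relied on the wrist camera.

I did not photograph the bystanders at the end. No contact with any of them or with the other tools was seen.

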